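Secure two bottles on the orbital shaker with its retaining bar

ROBOT

A 7-joint arm with a two-finger parallel gripper is mounted at the origin on the work surface; the furniture and walls round the work are solid. World frame = base frame: x ahead of the robot, y to its left, z up, the work surface at z = 0. Lengths are in m, angles in rad, forces in N, time in s.
With the tool pointing down it reaches from about 0.4 to 0.85 m from the base axis. Payload 10.4 kg.
Tool frame: the origin (TCP) lies on the centre line of the jaws, within the pads' length; the fingertips stand 11 mm ahead of it and the grasp point (between the pads) lies 8 mm behind it (manip.finger_overhang is the distance from the TCP to the fingertips, in m); z points along the fingers, y is the line along which they close (so a half turn about z gives the same grasp; the last joint's range is limited). The gripper opens to 85 mm and grips with 20 to 120 N. Pads are 22 mm wide; open, the fingers measure 114 mm over their backs; the gripper's body (76 mm by 85 mm) begins 54 mm behind the grasp point. The pads swing forward as they close: fully open they stand 13 mm farther back than shut.
Start: joints at [1.118, 0.332, -0.065, 1.46, 0.022, 1.35, -0.088], TCP at [0.26, -0.568, 0.242] pointing down, gripper open.
Joint ranges: [-2.6, 2.6], [-0.5, 2.12], [-1.47, 1.34], [0.16, 2.42], [-1.27, 4.41], [0.06, 2.06], [-2.6, 2.6]. Speed limits (rad/s): [2.22, 2.22, 2.79, 2.79, 3.14, 3.14, 3.14].

INTERFACE

Orientations are given as a unit quaternion [x, y, z, w].
In Python, from workcell import manip, imaging, workorder gives the robot as it stands.
- The arm moves only by the tool jog_arm, never from a script. Its argument "deltas" is a list of rows, each an object with "gripper": the opening, from 0 (shut) to 1 (fully open); "offset": the shift along the tool's x, y, z in m, a list of three; "rotation": the turn, a rotation vector about the tool's x, y, z in degrees, a list of three. In form: [{"gripper": gripper, "offset": [tx, ty, tz], "rotation": [ax, ay, az]}, ...]. A call has 1 to 20 rows; each row shifts and turns the commanded pose from where the row before left it, along the tool's axes as they then stand; what a row does not reach is not made up. A row lasts 1/10 s, in which the tool goes at most 50 mm and 8.59 degrees, less where a joint would pass 70% of its speed; a pose out of reach is approached as far as the arm can. A call with a gripper value outside its range is refused whole. The fingers move at their own pace and stop on an object; "newtons" is the grip in N (left out, the last holds). Time passes only in rows, so rows that do not move let the fingers close. It gives the time, the measured TCP pose, the force, the opening and the grip force at its end, in the units of the state.
- manip.get_obs(): the state, without advancing time (a new reading comes with each control period).
- imaging.camera(name): name is "side" or "top" or "wrist"; returns the picture (480x640x3 uint8, blue, green, red); there is no depth.
- imaging.camera_model(name): a dict with "camera_matrix" (3x3 intrinsics, pixels), "world_to_cam" (4x4, takes a point from world to camera coordinates); the wrist camera has in their place "hand_eye" (4x4, takes a point from camera to tool coordinates, whose origin is the TCP and whose axes are the flange's). Camera axes: x right, y up, looking along -z (the intrinsics and any distortion apply to the point x, -y, -z); pixel columns grow to the right and rows downward; lengths in m; the calibration is good to about 2 mm. The wrist camera is an equidistant fisheye: a pixel r from the principal point sees the ray r / f radians off the axis. A picture is of the moment at which its call begins: read the wrist's pose just before it. camera_model takes no time and is no camera call.
- workorder.hand_in(): hands the job in; it is judged then, once.
The state is a dict: "clock": time; "joint_pos": joint angles; "joint_velocities": joint speeds; "tau": joint torques, N m; "position": TCP position; "ee_rot": TCP orientation; "ft_force": force on the tool from outside, world axes, zero at the start; "torque": the same for the moment, N m; "grip_width": opening from 0.0 (shut) to 1.0 (fully open); "grasp_force": force on a finger pad.
Only numpy, scipy, OpenCV 4.12 (cv2) and the standard library are available. Lean on these libraries where they do the work, as an engineer would, in place of code of your own. Each camera call takes 0.05 s, during which the arm holds its last target. There are 200 camera calls.

TASK

Get the two red-capped bottles on the small orbital shaker ready to be shaken: lay the loose retaining bar gently across the shaker's two side rails, in the open gap in front of the bottles, and let go of it there; then push it back under the rail lips until it holds both bottles against the rear stop. Finally fold both red gates all the way down onto the rails so that the bar is locked in; keep the bottles upright and leave everything else on the bench where it is.

Things in the scene. Friction and masses are not known exactly. Their poses are not given: they have to be found in the camera images.
- shaker: Small orbital shaker, white housing with an aluminium tray on top, fixed; 176 mm deep (x from -74 to +102), 142 wide (y), 119 high. Origin at bench level under the tray; x from its control panel to its back, y to its left, z up; its panel faces the robot's right front (x points ahead and left). 'Shaker frame' figures are in mm. Tray mat, on which the bottles stand: z = 68.
- load_gap (a point): Where to lay the bar, midway between the rails at the height of their tops (shaker frame x -28, y 0, z 100; same axes). The rails run along x at y = +-62, 17 mm wide, inner faces at +-54, flat tops z = 100. Their tops are open from x = -68 to +1 (an end stop, z to 110, closes the front); laid here, the bar's origin is at x = -50 to -18, z = 82.
- bar_home (a point): Where the bar's origin ends up when it is fully home against the bottles (shaker frame x +20, y 0, z 82, within 1 mm; same axes). From x = +1 to the back a lip 4 mm thick (underside z = 115, top 119) covers each rail from y = +-54 outwards: the bar's shoulders go under the lips, so it cannot be set down here from above.
- rear_stop (a point): Middle of the rubber face of the rear stop, a fixed bar between the rails (shaker frame x +80, y 0, z 97; its face reaches from z = 82 to 112).
- bar: Loose retaining bar, 0.35 kg, on the bench, grip up. Body with black rubber faces: 102 mm long (its y), 32 deep (x), 30 high. At both ends the top 12 mm go on as shoulders, 130 over all; their undersides (z = 18) lie on the rails, the body hangs between them with 3 mm play at each end. Same both ways round. Origin: middle of the underside, z up.
- bar_knob (a point): Middle of the bar's square black knob, 47 mm above its underside (axes of the bar): 28 mm wide each way, z = 30 to 64 above the underside. The bar slides on plain friction and tips when pushed high: push it on the upright face below the knob, 3 to 25 mm above its underside, at its middle. It and the bottles need about 5 N; 12 to 20 N is a firm stop.
- bottle_left: Small clear bottle with red cap, 44 mm across, 80 high, 0.12 kg, standing on the tray mat in its left half (shaker frame y about +26), 8 to 34 mm short of the rear stop. Origin: middle of its foot. Against the stop its origin is at x = about +58 in the shaker frame; the bar pushes it there.
- bottle_right: The same bottle in the right half of the tray (shaker frame y about -26).
- gate_left (a joint): Hinge of the left red gate, rad: 0 = folded inwards, flat on the rail, filling the gap, its end 4 mm in front of the bar; 1.57 = upright; starts at 1.8 to 2.1, leaning outwards (to the left). Stiff: it stays where left; under 2 N at its free edge moves it, pushed inwards from outside and then down. It cannot go down while the bar lies in the gap.
- gate_right (a joint): Hinge of the right red gate, the mirror image: it leans out to the right and folds in to the left.
- gate_left_hinge (a point): Middle of the left gate's hinge axis, which lies along the shaker's x on the rail's outer edge (shaker frame x -33.5, y +72.5, z 105.5; same axes). The gate is a plate 66 mm long (x from -66.5 to -0.5), 38 wide from the axis to its rolled free edge, 6 thick, its middle plane through the axis.
- gate_right_hinge (a point): Middle of the right gate's hinge axis (shaker frame x -33.5, y -72.5, z 105.5; same axes).
- gate_left_edge (a point): Middle of the left gate's free edge, 36 mm from its hinge axis.
- gate_right_edge (a point): Middle of the right gate's free edge, 36 mm from its hinge axis.
- timer: White bench timer, 33 x 62 x 62 mm, a bystander beyond the shaker; origin under its middle. (Not listed: a screen stands left of the robot's base, from about (-0.05, 0.24) to (0.50, 0.13) m, z = 0.08 to 0.42: an arm with a wide shoulder reaches the work only with its base turned right and the hand leaning. A tall white instrument stands on the right, beyond x = 0.55 at y under -0.28 m.)
- media_a: Small bottle with orange cap, 56 mm across, 102 high, a bystander beyond the shaker. Origin at the middle of its foot.
- tube_15_b: Lying 15 mL tube with blue cap, 116 mm long, a bystander beyond the shaker.
- erlenmeyer: Conical flask, 69 mm across, 101 high, a bystander beyond the shaker.

How it is judged:
By the outcome, as a careful person would: the job done as asked, in the order asked, and still so for the second after the job is handed in, with the robot touching nothing.
It also fails if it takes over 51 s, if anything falls off the work surface, if the arm or the gripper's body presses on something with over 40 N, if the wrist force passes 120 N, or if a joint passes its speed limit or range.

## Working session

There is one attempt and no reset: what is moved stays moved. The work goes in short steps, Python scripts to look and compute and a tool call to move; the robot and the scene stay as the last step left them, time stands still between calls to the robot, and variables do not carry over. Pictures are saved under pics/ and viewed, at most 10 in all, crops included, and the job is handed in when it is done.

Besides the shell and the picture viewer there is one more tool, called after "Emit:" as a command line: name --argument value ..., lists and objects as JSON in quotes. jog_arm: Moves the arm, as the interface text tells. Its arguments: {"type":"object","properties":{"deltas":{"type":"array","items":{"type":"object","properties":{"gripper":{"type":"number"},"offset":{"type":"array","items":{"type":"number"}},"rotation":{"type":"array","items":{"type":"number"}}}}},"newtons":{"type":"number"}},"required":["deltas"]}

```bash
ls; mkdir -p pics
python3 - <<'E'
from workcell import manip, imaging
import cv2,numpy as np
print(manip.get_obs())
for n in("top","side","wrist"):
    im=imaging.camera(n); cv2.imwrite(f"pics/{n}0.png",im)
    m=imaging.camera_model(n); print(n,{k:np.round(v,4).tolist() if not isinstance(v,str) else v for k,v in m.items()})
E
```

```text
pics
{'clock': 0.0, 'joint_pos': array([ 1.11839531,  0.33286251, -0.06471893,  1.46091651,  0.02159147,
        1.34992083, -0.08850303]), 'joint_velocities': array([-0.00093329, -0.00049792, -0.00018287,  0.00186913, -0.00184051,
       -0.00118539, -0.00129934]), 'tau': array([-5.52471483e-04, -6.25445867e+01,  4.89979726e-02, -3.91609883e+01,
        1.61339465e-02,  1.00366192e-02,  7.97307308e-06]), 'position': array([ 0.260291  , -0.5678272 ,  0.24153367]), 'ee_rot': array([ 9.76993804e-01,  2.13266522e-01, -1.75554967e-04, -6.83806799e-04]), 'ft_force': array([ 0.1944473 ,  0.10528465, -0.71181133]), 'torque': array([0.04187101, 0.03220109, 0.04087119]), 'grasp_force': 0.0, 'grip_width': 0.9994033014429793}
top {'camera_matrix': [[592.6235, 0.0, 319.7657], [0.0, 592.6235, 254.1495], [0.0, 0.0, 1.0]], 'world_to_cam': [[0.0177, -0.9997, 0.0139, -0.082], [0.9939, 0.0191, 0.1082, -0.588], [-0.1084, 0.012, 0.994, -1.3213], [0.0, 0.0, 0.0, 1.0]]}
side {'camera_matrix': [[508.5806, 0.0, 312.921], [0.0, 508.5806, 238.4649], [0.0, 0.0, 1.0]], 'world_to_cam': [[0.3577, 0.9338, 0.0079, -0.1462], [-0.8172, 0.309, 0.4865, 0.4512], [0.4518, -0.1805, 0.8737, -1.2573], [0.0, 0.0, 0.0, 1.0]]}
wrist {'camera_matrix': [[371.6483, 0.0, 322.3471], [0.0, 371.6483, 233.0417], [0.0, 0.0, 1.0]], 'hand_eye': [[0.0007, 0.9537, 0.3007, 0.0762], [1.0, -0.0007, -0.0001, -0.0003], [0.0001, 0.3007, -0.9537, -0.1326], [0.0, 0.0, 0.0, 1.0]]}
```

View pics/top0.png

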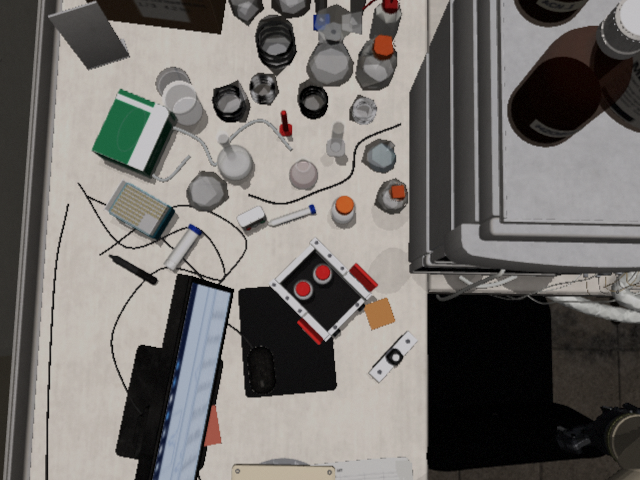

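View pics/side0.png

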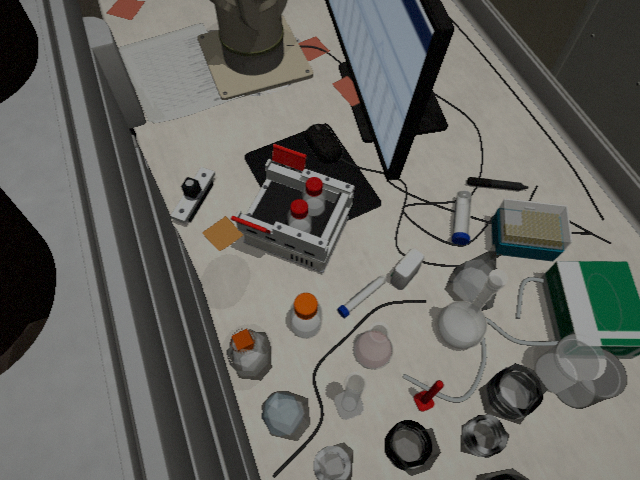

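The top view shows the shaker around (320,290), left gate at (312,330), right gate at (362,277), caps at (303,289) and (322,272), and the bar at (393,357) with its knob. The side view shows the same: shaker at (300,210), bar at (193,195).

```bash
cat > h.py <<'E'
import numpy as np,cv2
from workcell import manip, imaging
from scipy.spatial.transform import Rotation as R
def ray(n,u,v,obs=None):
    m=imaging.camera_model(n);K=m["camera_matrix"]
    x=(u-K[0,2])/K[0,0];y=(v-K[1,2])/K[1,1]
    if n=="wrist":
        r=np.hypot(x,y)+1e-12; d=np.array([np.sin(r)*x/r,-np.sin(r)*y/r,-np.cos(r)])
        T=np.eye(4);T[:3,:3]=R.from_quat(obs["ee_rot"]).as_matrix();T[:3,3]=obs["position"]
        T=T@m["hand_eye"]
    else:
        d=np.array([x,-y,-1.]);T=np.linalg.inv(m["world_to_cam"])
    return T[:3,3],T[:3,:3]@d
def onz(n,u,v,z,obs=None):
    o,d=ray(n,u,v,obs);return o+d*(z-o[2])/d[2]
def proj(n,p,obs=None):
    m=imaging.camera_model(n);K=m["camera_matrix"];p=np.append(p,1)
    if n=="wrist":
        T=np.eye(4);T[:3,:3]=R.from_quat(obs["ee_rot"]).as_matrix();T[:3,3]=obs["position"]
        c=np.linalg.inv(T@m["hand_eye"])@p; x,y,z=c[0],-c[1],-c[2]
        s=np.hypot(x,y)+1e-12;r=np.arctan2(s,z);x,y=x/s*r,y/s*r
    else:
        c=m["world_to_cam"]@p;x,y=c[0]/-c[2],-c[1]/-c[2]
    return np.array([K[0,0]*x+K[0,2],K[1,1]*y+K[1,2]])
def blobs(im,lo,hi,amin=20):
    m=cv2.inRange(im,np.array(lo),np.array(hi))
    n,l,s,c=cv2.connectedComponentsWithStats(m)
    return [(np.round(c[i],1).tolist(),s[i].tolist()) for i in range(1,n) if s[i,4]>=amin],l
E
python3 - <<'E'
from h import *
im=cv2.imread("pics/top0.png"); cv2.imwrite("pics/c1.png",cv2.resize(im[235:385,240:440],None,fx=4,fy=4,interpolation=cv2.INTER_CUBIC))
hs=cv2.cvtColor(im,cv2.COLOR_BGR2HSV); m=((hs[...,0]<6)|(hs[...,0]>174))&(hs[...,1]>150)&(hs[...,2]>60)
n,l,s,c=cv2.connectedComponentsWithStats(m.astype(np.uint8))
for i in range(1,n):
    if s[i,4]>20:print(c[i].round(1),s[i], onz("top",*c[i],.148).round(4))
E
```

```text
[390.5   4.1] [384   0  14   9 104] [ 1.1312 -0.2151  0.148 ]
[285.8 130.2] [280 124  12  12  95] [0.8416 0.0075 0.148 ]
[322.5 272. ] [316 265  14  15 162] [ 0.5395 -0.0761  0.148 ]
[363.1 277.1] [350 264  27  27 318] [ 0.5304 -0.1609  0.148 ]
[302.7 288.5] [296 282  14  14 158] [ 0.5045 -0.0357  0.148 ]
[309.4 330.8] [297 318  26  27 228] [ 0.4176 -0.0512  0.148 ]
```

View pics/c1.png

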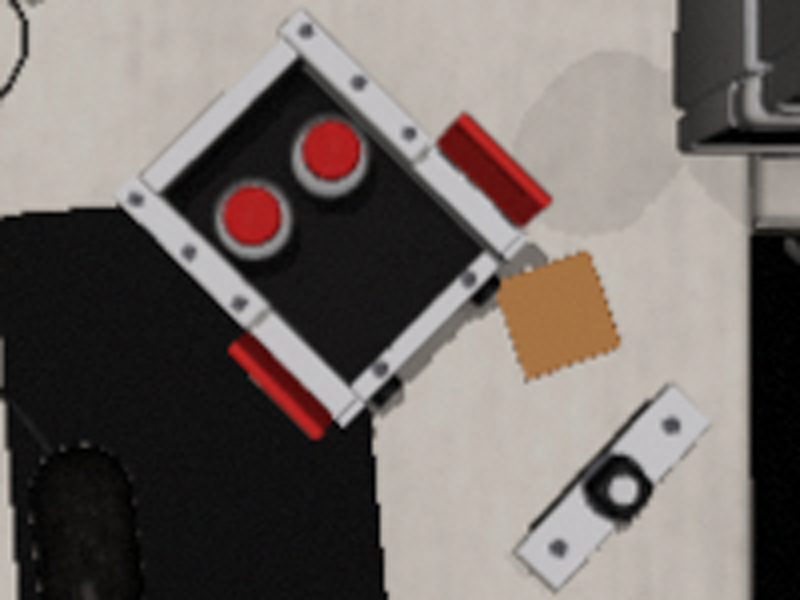

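Run:
```python
from h import *
f=lambda p,z:onz("top",240+(p[0]+.5)/4-.5,235+(p[1]+.5)/4-.5,z)[:2]
Rr=[f(p,.119) for p in[(306,31),(359,82),(409,133)]];L=[f(p,.119) for p in[(136,199),(188,252),(239,303)]]
ax=(Rr[0]-Rr[2]+L[0]-L[2]);yaw=np.arctan2(ax[1],ax[0]);w=np.mean(L,0)-np.mean(Rr,0)
print("yaw",yaw, np.arctan2(-w[0],w[1]),np.linalg.norm(w))
X=np.array([np.cos(yaw),np.sin(yaw)]);Y=np.array([-X[1],X[0]])
c=(np.mean(L,0)+np.mean(Rr,0))/2
print("c",c)
for n,p,z in[("Rscrews",(306,31),.119),("",(359,82),.119),("",(409,133),.119),("rear R",(304,8),.119),("rearL",(118,195),.119),("rear Rin",(279,30),.119),("seamR",(412,160),.119),("seamRo",(433,143),.119),("seamL",(250,325),.119),("seamLi",(272,310),.119),("fr",(524,240),.1),("fl",(343,428),.1),("gapRtop",(420,160),.1)]:
    q=f(p,z)-c;print(n,(q@X*1000).round(1),(q@Y*1000).round(1))
B=[f(p,.03) for p in[(673,384),(711,421),(555,592),(514,550)]]
S=[f(p,.03) for p in[(672,426),(558,548)]]
print("bar",np.mean(B,0),np.mean(S,0),[np.linalg.norm(B[i]-B[i-1]).round(4) for i in range(4)])
d=S[0]-S[1];print("bar y yaw",np.arctan2(d[1],d[0]))
for u,v in((322.5,272),(302.7,288.5)):
    q=onz("top",u,v,.148)[:2]-c;print("bot",q@X,q@Y)
```

```text
yaw 0.8037044138206687 0.802732197237758 0.12781910468080707
c [ 0.532317   -0.04571192]
Rscrews 38.9 -63.7
 -0.5 -64.3
 -38.6 -63.8
rear R 48.5 -71.7
rearL 47.4 69.1
rear Rin 49.5 -53.8
seamR -49.9 -54.7
seamRo -51.4 -69.0
seamL -50.9 68.0
seamLi -53.5 54.2
fr -122.7 -68.4
fl -124.5 71.6
gapRtop -52.7 -59.4
bar [ 0.3618347  -0.24008762] [ 0.3616076  -0.24099342] [np.float64(0.1295), np.float64(0.0296), np.float64(0.1301), np.float64(0.0325)]
bar y yaw -0.7485289356799463
bot -0.01687603300768743 -0.026297441066859224
bot -0.012081468627370324 0.027054503676236033
```

```bash
cat >> h.py <<'E'
YAW=0.8037; O=np.array([.4962,-.0831,0])
try: exec(open("shaker.txt").read())
except OSError: pass
def S(x,y,z): # shaker mm -> world
    c,s=np.cos(YAW),np.sin(YAW);return O+np.array([c*x-s*y,s*x+c*y,1000*z/1000])/1000*np.array([1,1,1])
def toS(p):
    c,s=np.cos(YAW),np.sin(YAW);d=(np.array(p)-O)*1000;return np.array([c*d[0]+s*d[1],-s*d[0]+c*d[1],d[2]])
def plan(pos,yaw,lean=0,side=0):
    """tool x yaw, lean deg about tool y (wrist toward -x), then roll deg about tool x. prints total turn, then shift after it"""
    o=manip.get_obs();c=R.from_quat(o["ee_rot"])
    t=R.from_euler("z",yaw)*R.from_rotvec([np.pi,0,0])*R.from_rotvec([0,np.deg2rad(lean),0])*R.from_rotvec([np.deg2rad(side),0,0])
    print("turn",(c.inv()*t).as_rotvec(degrees=True).round(2),"shift after",t.inv().apply(np.array(pos)-o["position"]).round(4), "t",o["clock"],"q",o["joint_pos"].round(2),"f",o["ft_force"].round(1),"w",round(float(o["grip_width"]),3))
E
python3 -c "
from h import *
plan([.3616,-.2405,.18],.822)"
```

```text
turn [-6.000e-02 -1.000e-02 -2.247e+01] shift after [ 0.3088 -0.1487  0.0617] t 0.15 q [ 1.12  0.33 -0.06  1.46  0.02  1.35 -0.09] f [-0.3 -0.5  0.2] w 1.0
```

Emit:
jog_arm --deltas '[{"gripper":0.7,"offset":[0,0,0],"rotation":[0,0,-7.5]},{"gripper":0.7,"offset":[0,0,0],"rotation":[0,0,-7.5]},{"gripper":0.7,"offset":[0,0,0],"rotation":[0,0,-7.5]},{"gripper":0.7,"offset":[0.0309,-0.0149,0.0062],"rotation":[0,0,0]},{"gripper":0.7,"offset":[0.0309,-0.0149,0.0062],"rotation":[0,0,0]},{"gripper":0.7,"offset":[0.0309,-0.0149,0.0062],"rotation":[0,0,0]},{"gripper":0.7,"offset":[0.0309,-0.0149,0.0062],"rotation":[0,0,0]},{"gripper":0.7,"offset":[0.0309,-0.0149,0.0062],"rotation":[0,0,0]},{"gripper":0.7,"offset":[0.0309,-0.0149,0.0062],"rotation":[0,0,0]},{"gripper":0.7,"offset":[0.0309,-0.0149,0.0062],"rotation":[0,0,0]},{"gripper":0.7,"offset":[0.0309,-0.0149,0.0062],"rotation":[0,0,0]},{"gripper":0.7,"offset":[0.0309,-0.0149,0.0062],"rotation":[0,0,0]},{"gripper":0.7,"offset":[0.0309,-0.0149,0.0062],"rotation":[0,0,0]},{"gripper":0.7,"offset":[0,0,0],"rotation":[0,0,0]}]'

```text
clock: 1.55
position: [0.3625, -0.2363, 0.1797]
ee_rot: [0.915, 0.402, -0.0, -0.001]
ft_force: [1.3, -0.6, 0.1]
grip_width: 0.701
grasp_force: 0.0
```

Run:
```python
from h import *
import pickle
plan([.3616,-.2405,.18],.822)
o=manip.get_obs();print(o["position"],o["grip_width"])
im=imaging.camera("wrist");cv2.imwrite("pics/w1.png",im);pickle.dump(o,open("w1.pkl","wb"))
a=np.hstack([im,cv2.resize(im[:0],(0,0)) if 0 else im[:,:0]])
for n,p in(("knobtop",[.3616,-.2405,.064]),("load",S(-28,0,100)),("home",S(20,0,82)),("gl",S(-33.5,72.5,105.5)),("gr",S(-33.5,-72.5,105.5))):
    q=proj("wrist",p,o);print(n,q.round(1));cv2.circle(im,tuple(q.round().astype(int).tolist()),3,(0,255,0),1)
cv2.imwrite("pics/w1a.png",im)
s=imaging.camera("side");cv2.imwrite("pics/s1.png",s)
```

```text
turn [-0.07 -0.01  0.36] shift after [-0.0037  0.0022 -0.0003] t 1.55 q [ 0.87 -0.02 -0.39  2.   -0.01  1.16 -0.26] f [ 1.3 -0.6  0.1] w 0.701
[ 0.36248    -0.23625268  0.17967001] 0.701172388874331
knobtop [326.4 235.6]
load [313.6 -42.4]
home [316.5 -91.4]
gl [188.8 -30.1]
gr [439.6 -27.3]
```

View pics/w1a.png

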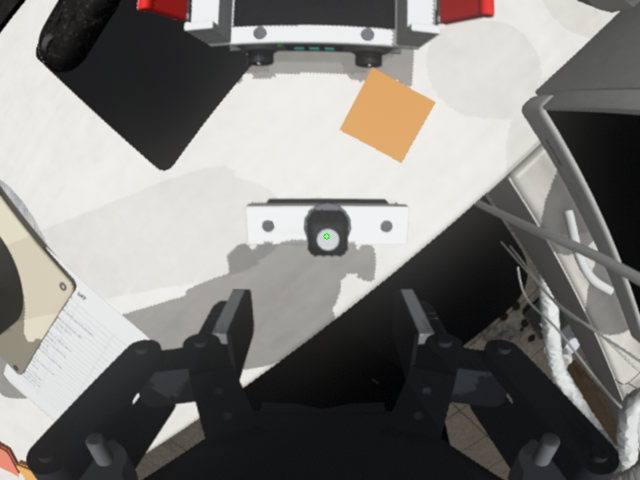

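The knob top is at (326,240), the bar screws at (268,227) and (387,226), so the bar is square to the hand; the shaker's front is at the top edge.

Run:
```python
from h import *
import pickle
o=pickle.load(open("w1.pkl","rb"))
g=lambda u,v,z:onz("wrist",u,v,z,o).round(4)
a,b=g(268,227,.03),g(387,226,.03)
print("knob",g(326,240,.064),"scr",(a+b)/2,np.arctan2(*(b-a)[[1,0]]))
c=(a+b)/2
plan([c[0],c[1],.18],.822);plan([c[0],c[1],.047],.822,15)
```

```text
knob [ 0.3592 -0.2427  0.064 ] scr [ 0.36025 -0.2438   0.03   ] -0.7325806168760006
turn [0.01 0.02 0.11] shift after [-0.0035  0.0016  0.0003] t 1.65 q [ 0.87 -0.02 -0.38  2.   -0.01  1.16 -0.25] f [-0.7  0.3  0.1] w 0.698
turn [-1.000e-02  1.502e+01  1.100e-01] shift after [-0.0379  0.0016  0.1279] t 1.65 q [ 0.87 -0.02 -0.38  2.   -0.01  1.16 -0.25] f [-0.7  0.3  0.1] w 0.698
```

Run:
```python
from h import *
p=S(-40,0,250);print(p);plan(p,YAW,15)
```

```text
[ 0.46843809 -0.11189716  0.25      ]
turn [-0.14 15.02  1.15] shift after [ 0.1789 -0.012  -0.0242] t 1.65 q [ 0.87 -0.02 -0.38  2.   -0.01  1.16 -0.25] f [-0.7  0.3  0.1] w 0.698
```

Emit:
jog_arm --deltas '[{"gripper":0.7,"offset":[0,0,0],"rotation":[0,7.5,0.5]},{"gripper":0.7,"offset":[0,0,0],"rotation":[0,7.5,0.5]},{"gripper":0.7,"offset":[0.03,-0.002,-0.004],"rotation":[0,0,0]},{"gripper":0.7,"offset":[0.03,-0.002,-0.004],"rotation":[0,0,0]},{"gripper":0.7,"offset":[0.03,-0.002,-0.004],"rotation":[0,0,0]},{"gripper":0.7,"offset":[0.03,-0.002,-0.004],"rotation":[0,0,0]},{"gripper":0.7,"offset":[0.03,-0.002,-0.004],"rotation":[0,0,0]},{"gripper":0.7,"offset":[0.03,-0.002,-0.004],"rotation":[0,0,0]},{"gripper":0.7,"offset":[0,0,0],"rotation":[0,0,0]}]'

```text
clock: 2.55
position: [0.4714, -0.1096, 0.252]
ee_rot: [0.911, 0.39, 0.121, -0.051]
ft_force: [-0.2, 0.4, 0.1]
grip_width: 0.7
grasp_force: 0.0
```

Run:
```python
from h import *
import pickle
p=S(-40,0,250);plan(p,YAW,15)
o=manip.get_obs();pickle.dump(o,open("w2.pkl","wb"));print(toS(o["position"]))
im=imaging.camera("wrist");cv2.imwrite("pics/w2.png",im)
s=imaging.camera("side");cv2.imwrite("pics/s2.png",s)
t=imaging.camera("top")
c=np.vstack([cv2.resize(s[0:270,60:420],(400,300)),cv2.resize(t[180:420,160:480],(400,300))])
cv2.imwrite("pics/c2.png",np.hstack([im[:,:],np.zeros((480,0,3),np.uint8)]))
d=np.zeros((600,800,3),np.uint8);d[:600,:400]=c;d[:300,400:]=cv2.resize(im,(400,300));cv2.imwrite("pics/m2.png",d)
```

```text
turn [-0.04 -0.1   0.26] shift after [-0.0041 -0.0005  0.001 ] t 2.55 q [ 0.79 -0.04 -0.48  1.89 -0.28  1.19 -0.36] f [-0.2  0.4  0.1] w 0.7
[-36.34353808  -0.5396578  252.01964772]
```

View pics/m2.png

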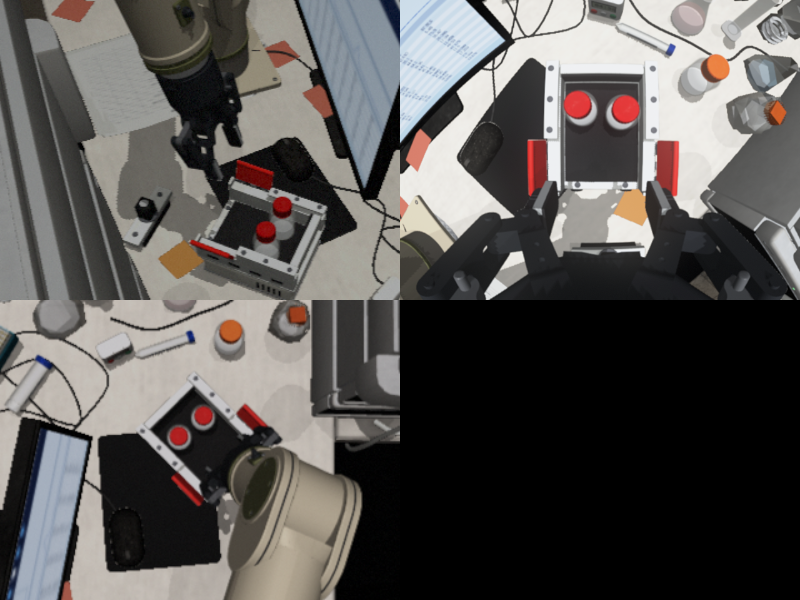

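View pics/w2.png

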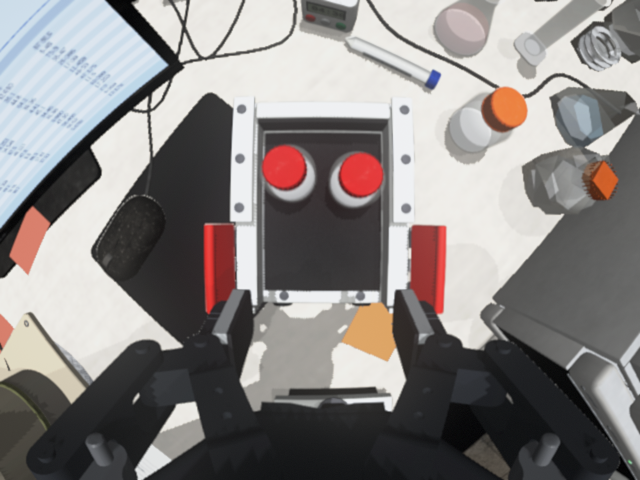

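The wrist view shows the shaker square on: lip screws at (240,109/158/208) and (406,109/158/208), end-stop screws (284,296),(360,296), lip fronts at row ~222; the arm is well clear of the screen.

Run:
```python
from h import *
import pickle
o=pickle.load(open("w2.pkl","rb"))
g=lambda u,v,z:toS(onz("wrist",u,v,z,o)).round(1)
for n,u,v,z in(("L",241,109,.119),("L",240,158,.119),("L",239,208,.119),("R",406,109,.119),("R",406,158,.119),("R",406,208,.119),("lipfrontL",232,222,.119),("lipfrontR",410,222,.119),("liprear",240,97,.119),("liprear",406,97,.119),("esL",284,296,.11),("esR",360,296,.11),("gLedge",205,268,.139),("gRedge",445,268,.139),("gLe",207,226,.139),("gLe2",206,312,.139),("capL",285,166,.148),("capR",360,173,.148)):
    print(n,g(u,v,z))
plan([.360,-.2425,.12],.83,15)
```

```text
L [ 88.8  64.7 119. ]
L [ 49.1  64.1 119. ]
L [ 10.3  64.2 119. ]
R [ 89.6 -65.4 119. ]
R [ 49.8 -64.4 119. ]
R [ 11.  -64.2 119. ]
lipfrontL [ -0.5  69.8 119. ]
lipfrontR [  0.2 -67.4 119. ]
liprear [ 99.1  66.  119. ]
liprear [ 99.8 -65.8 119. ]
esL [-59.4  30.3 110. ]
esR [-59.1 -30.2 110. ]
gLedge [-33.9  85.9 139. ]
gRedge [-33.1 -90.2 139. ]
gLe [ -3.2  83.8 139. ]
gLe2 [-67.2  86.5 139. ]
capL [ 38.3  25.8 148. ]
capR [ 33.7 -25.4 148. ]
turn [ 0.26  0.02 -1.51] shift after [-0.1969  0.0073  0.0816] t 2.7 q [ 0.79 -0.04 -0.47  1.89 -0.28  1.19 -0.36] f [-0.3 -0.3 -1.4] w 0.703
```

Run:
```python
from h import *
import pickle
o=pickle.load(open("w2.pkl","rb"))
f=lambda p,z:toS(onz("top",240+(p[0]+.5)/4-.5,235+(p[1]+.5)/4-.5,z)).round(1)
for z in(.07,.08,.09,.1,.11):
    print(z,[toS(onz("wrist",u,v,z,o)).round(1)[:2] for u,v in((284,296),(360,296),(322,290),(322,303))],f((380,370),z)[:2],f((470,280),z)[:2])
```

```text
0.07 [array([-68. ,  34.5]), array([-67.7, -34.4]), array([-62.1,   0.1]), array([-74.2,   0. ])] [-66.   35.3] [-66.4 -34.7]
0.08 [array([-65.9,  33.5]), array([-65.5, -33.4]), array([-60.1,   0.1]), array([-71.8,   0. ])] [-65.6  35.4] [-66. -34.]
0.09 [array([-63.7,  32.4]), array([-63.4, -32.3]), array([-58.2,   0.1]), array([-69.5,   0. ])] [-65.2  35.6] [-65.6 -33.2]
0.1 [array([-61.6,  31.4]), array([-61.2, -31.3]), array([-56.2,   0.1]), array([-67.2,   0. ])] [-64.8  35.8] [-65.2 -32.5]
0.11 [array([-59.4,  30.3]), array([-59.1, -30.2]), array([-54.2,   0.1]), array([-64.8,   0. ])] [-64.5  35.9] [-64.9 -31.8]
```

```bash
echo 'O=np.array([.4955,-.0838,0])' > shaker.txt
```

Emit:
jog_arm --deltas '[{"gripper":0.7,"offset":[-0.033,0.0012,0.0136],"rotation":[0.1,0,-0.7]},{"gripper":0.7,"offset":[-0.033,0.0012,0.0136],"rotation":[0.1,0,-0.7]},{"gripper":0.7,"offset":[-0.033,0.0012,0.0136],"rotation":[0,0,0]},{"gripper":0.7,"offset":[-0.033,0.0012,0.0136],"rotation":[0,0,0]},{"gripper":0.7,"offset":[-0.033,0.0012,0.0136],"rotation":[0,0,0]},{"gripper":0.7,"offset":[-0.033,0.0012,0.0136],"rotation":[0,0,0]},{"gripper":0.7,"offset":[0,0,0],"rotation":[0,0,0]}]'

```text
clock: 3.4
position: [0.3541, -0.2436, 0.1169]
ee_rot: [0.909, 0.396, 0.118, -0.054]
ft_force: [0.5, 1.0, -0.3]
grip_width: 0.699
grasp_force: 0.0
```

Run:
```python
from h import *
plan([.360,-.2425,.046],.83,15)
```

```text
turn [-0.14  0.06 -0.48] shift after [-0.0137  0.0036  0.0697] t 3.4 q [ 0.97  0.05 -0.28  2.1  -0.3   1.    0.1 ] f [ 0.5  1.  -0.3] w 0.699
```

Emit:
jog_arm --deltas '[{"gripper":0.7,"offset":[-0.0027,0.0007,0.014],"rotation":[0,0,-0.5]},{"gripper":0.7,"offset":[-0.0027,0.0007,0.014],"rotation":[0,0,0]},{"gripper":0.7,"offset":[-0.0027,0.0007,0.014],"rotation":[0,0,0]},{"gripper":0.7,"offset":[-0.0027,0.0007,0.014],"rotation":[0,0,0]},{"gripper":0.7,"offset":[-0.0028,0.0007,0.014],"rotation":[0,0,0]},{"gripper":0.7,"offset":[0,0,0],"rotation":[0,0,0]}]'

```text
clock: 4.0
position: [0.3636, -0.2395, 0.0475]
ee_rot: [0.906, 0.403, 0.119, -0.053]
ft_force: [-0.8, -0.1, 0.5]
grip_width: 0.697
grasp_force: 0.0
```

Run:
```python
from h import *
plan([.360,-.2425,.046],.83,15)
im=imaging.camera("wrist");cv2.imwrite("pics/w3.png",im)
```

```text
turn [-0.11 -0.    0.38] shift after [-0.0049 -0.0006  0.0003] t 4.0 q [ 0.95  0.17 -0.29  2.15 -0.29  0.83  0.13] f [-0.8 -0.1  0.5] w 0.697
```

View pics/w3.png

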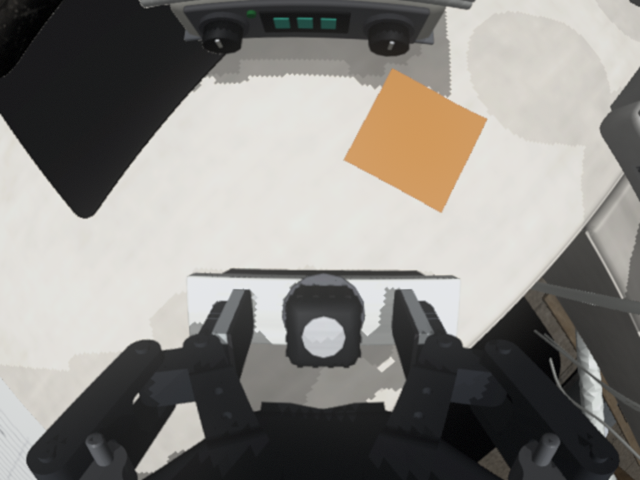

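The knob sits between the pads at (322,337), centred left to right; I shift 4 mm back and close.

Emit:
jog_arm --deltas '[{"gripper":0.7,"offset":[-0.004,0,0],"rotation":[0,0,0]},{"gripper":0.3,"offset":[0,0,0],"rotation":[0,0,0]},{"gripper":0.15,"offset":[0,0,0],"rotation":[0,0,0]},{"gripper":0.15,"offset":[0,0,0],"rotation":[0,0,0]},{"gripper":0.15,"offset":[0,0,0],"rotation":[0,0,0]},{"gripper":0.15,"offset":[0,0,0],"rotation":[0,0,0]},{"gripper":0.15,"offset":[0,0,0],"rotation":[0,0,0]}]' --newtons 50

```text
clock: 4.75
position: [0.3625, -0.243, 0.0485]
ee_rot: [0.906, 0.404, 0.12, -0.051]
ft_force: [-2.0, -1.1, 6.4]
grip_width: 0.32
grasp_force: 50.8
```

Run:
```python
from h import *
o=manip.get_obs();print(o["position"],o["grasp_force"])
im=imaging.camera("wrist");cv2.imwrite("pics/w4.png",im)
g=im[270:400,280:370];m=(cv2.cvtColor(g,cv2.COLOR_BGR2GRAY)>170).astype(np.uint8)
n,l,s,c=cv2.connectedComponentsWithStats(m);print([(c[i]+[280,270],s[i,4]) for i in range(1,n) if s[i,4]>200])
for z in(.06,.064):print(onz("wrist",322,337,z,o))
plan([o["position"][0],o["position"][1],.2],.83,15);
```

```text
[ 0.36250527 -0.24304541  0.04853707] 50.79621613025665
[(array([360.20647773, 276.57894737]), np.int32(247)), (array([322.28726708, 326.33152174]), np.int32(1288))]
[ 0.35800174 -0.24708197  0.06      ]
[ 0.35889002 -0.24607727  0.064     ]
turn [0.1  0.01 0.5 ] shift after [ 0.0392 -0.     -0.1463] t 4.8 q [ 0.96  0.17 -0.29  2.15 -0.29  0.83  0.14] f [-3.  -0.4  6.4] w 0.318
```

Emit:
jog_arm --deltas '[{"gripper":0.15,"offset":[0.0026,0,-0.0097],"rotation":[0,0,0]},{"gripper":0.15,"offset":[0.0065,0,-0.0242],"rotation":[0,0,0]},{"gripper":0.15,"offset":[0.0065,0,-0.0242],"rotation":[0,0,0]},{"gripper":0.15,"offset":[0.0065,0,-0.0242],"rotation":[0,0,0]},{"gripper":0.15,"offset":[0.0065,0,-0.0242],"rotation":[0,0,0]},{"gripper":0.15,"offset":[0.0065,0,-0.0242],"rotation":[0,0,0]},{"gripper":0.15,"offset":[0,0,0],"rotation":[0,0,0]}]'

```text
clock: 5.5
position: [0.3632, -0.2431, 0.1865]
ee_rot: [0.905, 0.404, 0.121, -0.049]
ft_force: [0.6, -0.4, -3.7]
grip_width: 0.319
grasp_force: 50.2
```

Run:
```python
from h import *
p=S(-25,0,190)
plan(p,YAW,15)
o=manip.get_obs();print(o["position"],o["grasp_force"])
im=imaging.camera("wrist");cv2.imwrite("pics/w5.png",im)
g=im[270:400,280:370];m=(cv2.cvtColor(g,cv2.COLOR_BGR2GRAY)>170).astype(np.uint8)
n,l,s,c=cv2.connectedComponentsWithStats(m)
for i in range(1,n):
    if s[i,4]>200:
        q=c[i]+[280,270];k=onz("wrist",*q,o["position"][2]-.0485+.064,o)-o["position"];print(q,s[i,4],[k[0]*np.cos(.83)+k[1]*np.sin(.83),-k[0]*np.sin(.83)+k[1]*np.cos(.83)])
```

```text
turn [-0.05  0.02  2.04] shift after [ 0.1762 -0.0153  0.0436] t 5.5 q [ 0.97 -0.03 -0.28  2.02 -0.3   1.15  0.08] f [ 0.6 -0.4 -3.7] w 0.319
[ 0.36322015 -0.24311177  0.18646147] 50.16465604305267
[360.2122449  276.51836735] 245 [np.float64(0.018315535507594058), np.float64(-0.012930926795543817)]
[322.32082695 326.29938744] 1306 [np.float64(-0.00045843440355977834), np.float64(0.0006045964770269605)]
```

Emit:
jog_arm --deltas '[{"gripper":0.15,"offset":[0.0125,-0.0013,-0.003],"rotation":[0,0,1]},{"gripper":0.15,"offset":[0.025,-0.0022,0.0066],"rotation":[0,0,1]},{"gripper":0.15,"offset":[0.025,-0.0022,0.0066],"rotation":[0,0,0]},{"gripper":0.15,"offset":[0.025,-0.0022,0.0066],"rotation":[0,0,0]},{"gripper":0.15,"offset":[0.025,-0.0022,0.0066],"rotation":[0,0,0]},{"gripper":0.15,"offset":[0.025,-0.0022,0.0066],"rotation":[0,0,0]},{"gripper":0.15,"offset":[0.02,-0.0022,0.0066],"rotation":[0,0,0]},{"gripper":0.15,"offset":[0.011,-0.0008,0.004],"rotation":[0,0,0]},{"gripper":0.15,"offset":[0,0,0],"rotation":[0,0,0]},{"gripper":0.15,"offset":[0,0,0],"rotation":[0,0,0]}]'

```text
clock: 6.55
position: [0.4697, -0.107, 0.1869]
ee_rot: [0.913, 0.388, 0.118, -0.054]
ft_force: [-0.3, 0.6, -2.5]
grip_width: 0.321
grasp_force: 50.1
```

```bash
cat > look.py <<'E'
from h import *
import sys,pickle
o=manip.get_obs();print(toS(o["position"]).round(1),o["grip_width"],o["grasp_force"])
im=imaging.camera("wrist");cv2.imwrite(f"pics/{sys.argv[1]}.png",im);pickle.dump(o,open(f"{sys.argv[1]}.pkl","wb"))
E
python3 - <<'E'
from h import *
plan(S(-21,0,160),YAW,15)
E
python3 look.py w6
```

```text
turn [-0.4   0.05 -0.09] shift after [0.0062 0.0025 0.0295] t 6.55 q [ 0.78  0.01 -0.49  1.98 -0.26  1.05 -0.36] f [-0.3  0.6 -2.5] w 0.321
[-34.6   2.5 186.9] 0.321062023529446 50.067495703697205
```

View pics/w6.png

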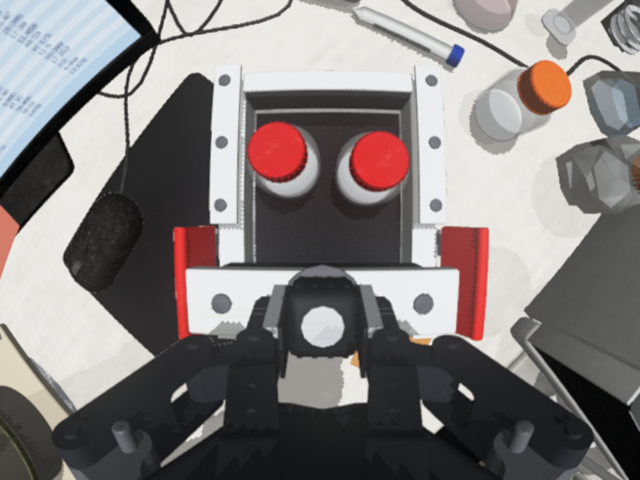

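The bar is held over the gap, its screws at (222,303) and (424,303); the lip screws are at (222,205) and (435,205), caps at (277,152) and (380,160).

Run:
```python
from h import *
import pickle
o=pickle.load(open("w6.pkl","rb"))
g=lambda u,v,z:toS(onz("wrist",u,v,z,o)).round(1)
for p in((221.5,205),(435.5,205),(221,142),(435,142),(224,80),(433,79)):print(g(*p,.119))
print("bar",g(222,303,.1684),g(424,303,.1684),"knob",g(322.3,326.3,.2024))
```

```text
[ 12.3  63.7 119. ]
[ 12.5 -64.1 119. ]
[ 50.5  64.7 119. ]
[ 50.8 -64.5 119. ]
[ 90.8  64.7 119. ]
[ 91.9 -65.4 119. ]
bar [-35.2  50.3 168.4] [-34.9 -44.5 168.4] knob [-35.1   2.9 202.4]
```

Emit:
jog_arm --deltas '[{"gripper":0.15,"offset":[0.0065,0.0015,0.0017],"rotation":[-0.4,0,0]},{"gripper":0.15,"offset":[0.0064,0.0014,0.0017],"rotation":[0,0,0]},{"gripper":0.15,"offset":[-0.003,0,0.012],"rotation":[0,0,0]},{"gripper":0.15,"offset":[-0.003,0,0.012],"rotation":[0,0,0]},{"gripper":0.15,"offset":[-0.003,0,0.012],"rotation":[0,0,0]},{"gripper":0.15,"offset":[-0.0025,0,0.01],"rotation":[0,0,0]},{"gripper":0.15,"offset":[0,0,0],"rotation":[0,0,0]},{"gripper":0.15,"offset":[0,0,0],"rotation":[0,0,0]}]'

```text
clock: 7.4
position: [0.4824, -0.0981, 0.1401]
ee_rot: [0.913, 0.387, 0.12, -0.051]
ft_force: [0.4, -0.1, -2.8]
grip_width: 0.313
grasp_force: 49.9
```

```bash
python3 - <<'E'
from h import *
plan(S(-21,-.4,132),YAW,15)
E
python3 look.py w7
python3 - <<'E'
from h import *
import pickle
o=pickle.load(open("w7.pkl","rb"));im=cv2.imread("pics/w7.png")
cv2.imwrite("pics/c7.png",im[150:420,120:520])
E
```

```text
turn [ 0.02  0.   -0.06] shift after [-0.0036 -0.0001  0.0074] t 7.4 q [ 0.75  0.09 -0.51  2.01 -0.23  0.93 -0.39] f [ 0.4 -0.1 -2.8] w 0.313
[-19.4  -0.5 140.1] 0.31294031478228923 49.93370175361633
```

View pics/c7.png

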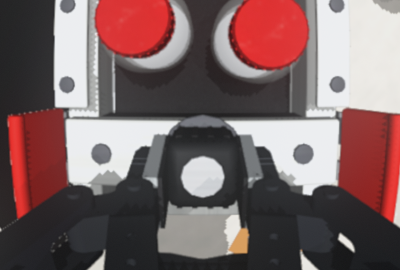

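The bar lies square between the gates, its ends between the rails' outer edges and its rear edge just short of the lips. I lower it.

Emit:
jog_arm --deltas '[{"gripper":0.15,"offset":[-0.0018,0,0.0035],"rotation":[0,0,0]},{"gripper":0.15,"offset":[-0.0018,0,0.0037],"rotation":[0,0,0]},{"gripper":0.15,"offset":[0,0,0],"rotation":[0,0,0]},{"gripper":0.15,"offset":[0,0,0],"rotation":[0,0,0]}]'

```text
clock: 7.85
position: [0.4813, -0.0993, 0.1324]
ee_rot: [0.913, 0.387, 0.12, -0.051]
ft_force: [0.1, -0.2, -4.3]
grip_width: 0.317
grasp_force: 50.1
```

Emit:
jog_arm --deltas '[{"gripper":0.15,"offset":[-0.0002,0,0.001],"rotation":[0,0,0]},{"gripper":0.15,"offset":[0,0,0],"rotation":[0,0,0]},{"gripper":0.15,"offset":[0,0,0],"rotation":[0,0,0]}]'

```text
clock: 8.15
position: [0.4814, -0.0993, 0.1315]
ee_rot: [0.913, 0.387, 0.12, -0.051]
ft_force: [-0.5, 0.0, -4.1]
grip_width: 0.318
grasp_force: 50.1
```

Emit:
jog_arm --deltas '[{"gripper":0.15,"offset":[-0.0002,0,0.001],"rotation":[0,0,0]},{"gripper":0.15,"offset":[0,0,0],"rotation":[0,0,0]}]'

```text
clock: 8.35
position: [0.4816, -0.0992, 0.1306]
ee_rot: [0.913, 0.387, 0.12, -0.051]
ft_force: [-1.8, -0.1, 0.6]
grip_width: 0.319
grasp_force: 50.5
```

Emit:
jog_arm --deltas '[{"gripper":0.15,"offset":[-0.0002,0,0.001],"rotation":[0,0,0]},{"gripper":0.15,"offset":[0,0,0],"rotation":[0,0,0]}]'

```text
clock: 8.55
position: [0.4817, -0.0992, 0.1306]
ee_rot: [0.913, 0.387, 0.12, -0.05]
ft_force: [-9.4, 0.7, 15.2]
grip_width: 0.319
grasp_force: 52.5
```

Emit:
jog_arm --deltas '[{"gripper":0.15,"offset":[0.0002,0,-0.001],"rotation":[0,0,0]},{"gripper":0.5,"offset":[0,0,0],"rotation":[0,0,0]},{"gripper":0.6,"offset":[0,0,0],"rotation":[0,0,0]},{"gripper":0.6,"offset":[0,0,0],"rotation":[0,0,0]},{"gripper":0.6,"offset":[0.0026,0,-0.0097],"rotation":[0,0,0]},{"gripper":0.6,"offset":[0.005,0,-0.019],"rotation":[0,0,0]},{"gripper":0.6,"offset":[0.005,0,-0.019],"rotation":[0,0,0]},{"gripper":0.6,"offset":[0,0,0],"rotation":[0,0,0]}]'

```text
clock: 9.35
position: [0.4828, -0.0997, 0.1829]
ee_rot: [0.912, 0.388, 0.122, -0.049]
ft_force: [0.4, -0.1, -0.5]
grip_width: 0.602
grasp_force: 0.0
```

```bash
python3 look.py w8
cat > knob.py <<'E'
from h import *
import sys,pickle
n,z=sys.argv[1],float(sys.argv[2])
o=pickle.load(open(n+".pkl","rb"));im=cv2.imread(f"pics/{n}.png")
m=(cv2.cvtColor(im,cv2.COLOR_BGR2GRAY)>150).astype(np.uint8)
N,l,s,c=cv2.connectedComponentsWithStats(m)
for i in range(1,N):
    if 150<s[i,4]<2500 and .75<s[i,2]/s[i,3]<1.33 and s[i,4]/(s[i,2]*s[i,3])>.65 and 250<c[i][0]<390:
        print("knob?",c[i].round(1),s[i,4],toS(onz("wrist",*c[i],z,o)).round(1))
hs=cv2.cvtColor(im,cv2.COLOR_BGR2HSV); m=((hs[...,0]<6)|(hs[...,0]>174))&(hs[...,1]>150)&(hs[...,2]>60)
N,l,s,c=cv2.connectedComponentsWithStats(m.astype(np.uint8))
for i in range(1,N):
    if s[i,4]>300:print("red",c[i].round(1),s[i],toS(onz("wrist",*c[i],.148,o)).round(1))
E
python3 knob.py w8 .146; python3 -c "
from h import *
plan(S(-80,0,170),YAW,20)"
```

```text
[-20.3  -1.9 182.9] 0.601776400586071 0.0
knob? [319.2 297.8] 732 [-2.14e+01 -1.00e-01  1.46e+02]
red [265.7 177.8] [ 236  147   61   61 2838] [ 39.   26.5 148. ]
red [370.7 187.3] [ 341  158   61   59 2834] [ 34.2 -25.6 148. ]
red [184.9 297.5] [ 162  251   47   98 3733] [-22.3  70.5 148. ]
red [456.2 297.7] [ 431  252   50   97 3931] [-22.6 -72.  148. ]
turn [0.21 4.96 0.  ] shift after [-0.0596 -0.0013 -0.0096] t 9.4 q [ 0.76  0.03 -0.5   1.97 -0.25  1.02 -0.39] f [0.9 0.7 0.6] w 0.598
```

```bash
python3 -c "
from h import *
plan(S(-58,0,183),YAW,15);plan(S(-58,0,101),YAW,15)"
```

```text
turn [ 0.21 -0.04 -0.01] shift after [-0.0356 -0.0013 -0.0113] t 9.4 q [ 0.76  0.03 -0.5   1.97 -0.25  1.02 -0.39] f [0.9 0.7 0.6] w 0.598
turn [ 0.21 -0.04 -0.01] shift after [-0.0568 -0.0013  0.0679] t 9.4 q [ 0.76  0.03 -0.5   1.97 -0.25  1.02 -0.39] f [0.9 0.7 0.6] w 0.598
```

Emit:
jog_arm --deltas '[{"gripper":0,"offset":[-0.012,-0.0005,-0.004],"rotation":[0.2,0,0]},{"gripper":0,"offset":[-0.012,-0.0005,-0.004],"rotation":[0,0,0]},{"gripper":0,"offset":[-0.012,-0.0003,-0.004],"rotation":[0,0,0]},{"gripper":0,"offset":[-0.002,0,0],"rotation":[0,0,0]},{"gripper":0,"offset":[0,0,0],"rotation":[0,0,0]},{"gripper":0,"offset":[0,0,0],"rotation":[0,0,0]},{"gripper":0,"offset":[-0.0054,0,0.02],"rotation":[0,0,0]},{"gripper":0,"offset":[-0.0054,0,0.02],"rotation":[0,0,0]},{"gripper":0,"offset":[0,0,0],"rotation":[0,0,0]}]'

```text
clock: 10.3
position: [0.4514, -0.1259, 0.1378]
ee_rot: [0.913, 0.388, 0.118, -0.054]
ft_force: [-1.2, 0.7, -0.0]
grip_width: -0.002
grasp_force: 0.0
```

```bash
python3 -c "
from h import *
plan(S(-57,0,101),YAW,15);print(toS(manip.get_obs()['position']))"
```

```text
turn [-0.39  0.06 -0.05] shift after [-0.0057  0.0026  0.0366] t 10.3 q [ 0.8   0.05 -0.47  2.05 -0.27  0.96 -0.28] f [-1.2  0.7 -0. ] w -0.002
[-60.90603269   2.57241221 137.79293231]
```

Emit:
jog_arm --deltas '[{"gripper":0,"offset":[-0.002,0.001,0.012],"rotation":[-0.4,0,0]},{"gripper":0,"offset":[-0.002,0.001,0.012],"rotation":[0,0,0]},{"gripper":0,"offset":[-0.0017,0.0006,0.0126],"rotation":[0,0,0]},{"gripper":0,"offset":[0,0,0],"rotation":[0,0,0]},{"gripper":0,"offset":[0,0,0],"rotation":[0,0,0]}]'

```text
clock: 10.8
position: [0.4574, -0.1259, 0.1036]
ee_rot: [0.913, 0.387, 0.121, -0.049]
ft_force: [-0.3, -0.4, 0.9]
grip_width: -0.0
grasp_force: 0.0
```

```bash
python3 -c "
from h import *
plan(S(-51,0,101),YAW,15);print(toS(manip.get_obs()['position']))"
```

```text
turn [ 0.23 -0.01 -0.03] shift after [ 0.0049 -0.0018  0.004 ] t 10.8 q [ 0.79  0.11 -0.47  2.08 -0.25  0.86 -0.29] f [-0.3 -0.4  0.9] w -0.0
[-56.71750674  -1.81159616 103.56980259]
```

Emit:
jog_arm --deltas '[{"gripper":0,"offset":[0.0025,-0.0018,0.002],"rotation":[0,0,0]},{"gripper":0,"offset":[0.0025,0,0.002],"rotation":[0,0,0]},{"gripper":0,"offset":[0.0029,0,0.0008],"rotation":[0,0,0]},{"gripper":0,"offset":[0.0029,0,0.0008],"rotation":[0,0,0]},{"gripper":0,"offset":[0.0029,0,0.0008],"rotation":[0,0,0]},{"gripper":0,"offset":[0.0029,0,0.0008],"rotation":[0,0,0]},{"gripper":0,"offset":[0.0029,0,0.0008],"rotation":[0,0,0]},{"gripper":0,"offset":[0.0029,0,0.0008],"rotation":[0,0,0]},{"gripper":0,"offset":[0.0029,0,0.0008],"rotation":[0,0,0]},{"gripper":0,"offset":[0.0029,0,0.0008],"rotation":[0,0,0]}]'

```text
clock: 11.8
position: [0.4768, -0.1033, 0.1005]
ee_rot: [0.913, 0.387, 0.121, -0.049]
ft_force: [-3.4, -3.6, 4.4]
grip_width: 0.002
grasp_force: 2.4
```

```bash
python3 -c "
from h import *
plan(S(-10,0,101),YAW,15)"; python3 look.py w9; python3 knob.py w9 .146
```

```text
turn [ 0.26  0.02 -0.06] shift after [ 0.0166 -0.0001  0.0039] t 11.8 q [ 0.75  0.13 -0.49  2.06 -0.22  0.84 -0.37] f [-3.4 -3.6  4.4] w 0.002
[-2.700e+01 -1.000e-01  1.005e+02] 0.002364006518972416 2.3784396797418594
red [231.9 124.3] [ 179   72  108  106 8479] [ 38.9  25.8 148. ]
red [413.3 129.6] [ 359   78  108  105 8435] [ 37.3 -25.1 148. ]
red [114.8 320.1] [  73  251   86  152 9889] [-18.8  65.3 148. ]
red [533.5 321.4] [  488   251    90   156 10732] [-19.7 -66.1 148. ]
```

Emit:
jog_arm --deltas '[{"gripper":0,"offset":[0.0024,0,0.0006],"rotation":[0,0,0]},{"gripper":0,"offset":[0.0024,0,0.0006],"rotation":[0,0,0]},{"gripper":0,"offset":[0.0024,0,0.0006],"rotation":[0,0,0]},{"gripper":0,"offset":[0.0024,0,0.0006],"rotation":[0,0,0]},{"gripper":0,"offset":[0.0024,0,0.0006],"rotation":[0,0,0]}]'

```text
clock: 12.35
position: [0.4853, -0.0944, 0.1005]
ee_rot: [0.913, 0.387, 0.121, -0.049]
ft_force: [-4.1, -2.8, 2.2]
grip_width: 0.001
grasp_force: 2.2
```

```bash
python3 -c "
from h import *
plan(S(-10,0,101),YAW,15)"; python3 look.py w10; python3 knob.py w10 .146
```

```text
turn [ 0.24  0.02 -0.05] shift after [0.0046 0.     0.0008] t 12.35 q [ 0.73  0.14 -0.5   2.05 -0.21  0.84 -0.41] f [-4.1 -2.8  2.2] w 0.001
[-14.7   0.  100.5] 0.0011499531081216984 2.156630285448955
red [230.4 125.7] [ 178   74  108  105 8456] [ 50.8  26.3 148. ]
red [413.6 130.3] [ 360   78  107  105 8484] [ 49.4 -25.  148. ]
red [532.2 337.5] [ 489  281   87  126 8189] [-12.8 -66.2 148. ]
red [116.9 336.9] [  76  282   83  121 7402] [-12.   65.4 148. ]
```

Emit:
jog_arm --deltas '[{"gripper":0,"offset":[0.0015,0,0.0004],"rotation":[0,0,0]},{"gripper":0,"offset":[0.0015,0,0.0004],"rotation":[0,0,0]},{"gripper":0,"offset":[0.0015,0,0.0004],"rotation":[0,0,0]}]'

```text
clock: 12.7
position: [0.4886, -0.0909, 0.1006]
ee_rot: [0.913, 0.387, 0.121, -0.049]
ft_force: [-2.9, -3.1, 0.4]
grip_width: 0.001
grasp_force: 2.0
```

Emit:
jog_arm --deltas '[{"gripper":0,"offset":[0.001,0,0.0003],"rotation":[0,0,0]},{"gripper":0,"offset":[0.001,0,0.0003],"rotation":[0,0,0]}]'

```text
clock: 12.9
position: [0.4901, -0.0895, 0.1006]
ee_rot: [0.913, 0.387, 0.121, -0.049]
ft_force: [-3.0, -3.1, 0.8]
grip_width: -0.003
grasp_force: 2.1
```

Emit:
jog_arm --deltas '[{"gripper":0,"offset":[0.001,0,0.0003],"rotation":[0,0,0]},{"gripper":0,"offset":[0.001,0,0.0003],"rotation":[0,0,0]}]'

```text
clock: 13.1
position: [0.4906, -0.0891, 0.1004]
ee_rot: [0.913, 0.387, 0.12, -0.049]
ft_force: [-12.8, -8.5, 10.5]
grip_width: 0.001
grasp_force: 7.9
```

Emit:
jog_arm --deltas '[{"gripper":0,"offset":[0.001,0,0.0003],"rotation":[0,0,0]}]'

```text
clock: 13.2
position: [0.4908, -0.089, 0.1003]
ee_rot: [0.913, 0.387, 0.119, -0.049]
ft_force: [-17.5, -11.3, 13.5]
grip_width: -0.001
grasp_force: 10.2
```

Emit:
jog_arm --deltas '[{"gripper":0,"offset":[0.001,0,0.0003],"rotation":[0,0,0]}]'

```text
clock: 13.3
position: [0.4911, -0.089, 0.1003]
ee_rot: [0.913, 0.386, 0.119, -0.049]
ft_force: [-20.5, -13.4, 17.3]
grip_width: -0.005
grasp_force: 12.4
```

```bash
python3 look.py w11; python3 knob.py w11 .146
```

```text
[ -6.8  -0.4 100.3] -0.004506967114350724 12.429487283807248
red [228.3 128.7] [ 176   78  109  104 8379] [ 57.9  26.2 148. ]
red [413.2 131.5] [ 358   80  108  105 8409] [ 56.9 -25.3 148. ]
red [530.7 347.9] [ 488  300   85  107 6562] [ -8.3 -66.4 148. ]
red [117.3 348.3] [  78  302   80  102 5841] [ -7.7  65.2 148. ]
```

Emit:
jog_arm --deltas '[{"gripper":0,"offset":[-0.008,0,-0.002],"rotation":[0,0,0]},{"gripper":0,"offset":[-0.014,0,-0.004],"rotation":[0,0,0]},{"gripper":0,"offset":[0.004,0,-0.015],"rotation":[0,0,0]},{"gripper":0,"offset":[0.006,0,-0.025],"rotation":[0,0,0]},{"gripper":0.4,"offset":[0.006,0,-0.025],"rotation":[0,0,0]},{"gripper":0.7,"offset":[0.003,0,-0.013],"rotation":[0,0,0]},{"gripper":1,"offset":[-0.002,0,-0.002],"rotation":[0,0,0]},{"gripper":1,"offset":[0,0,0],"rotation":[0,0,0]}]'

```text
clock: 14.15
position: [0.4738, -0.1058, 0.182]
ee_rot: [0.913, 0.387, 0.121, -0.049]
ft_force: [0.5, 0.5, -0.0]
grip_width: 0.679
grasp_force: 0.0
```

```bash
python3 look.py w12; python3 knob.py w12 .146; python3 -c "
from h import *
plan(S(-40,58,175),YAW,15)"
```

```text
[-30.8   0.4 182. ] 0.679121857501505 0.0
knob? [325.  193.3] 800 [ 20.5  -0.7 146. ]
red [269.5 119.7] [ 240   92   60   57 2604] [ 57.9  27.1 148. ]
red [374.8 121.3] [ 345   94   60   57 2606] [ 57.1 -25.8 148. ]
red [186.6 286.4] [ 165  234   46  115 4368] [-26.7  71.2 148. ]
red [461.1 288.1] [ 436  234   50  116 4745] [-28.  -71.8 148. ]
turn [ 0.21  0.01 -0.06] shift after [-0.0104 -0.0573  0.0039] t 14.2 q [ 0.77  0.02 -0.49  1.98 -0.26  1.03 -0.37] f [-0.5 -0.1  0.3] w 0.761
```

View pics/w12.png

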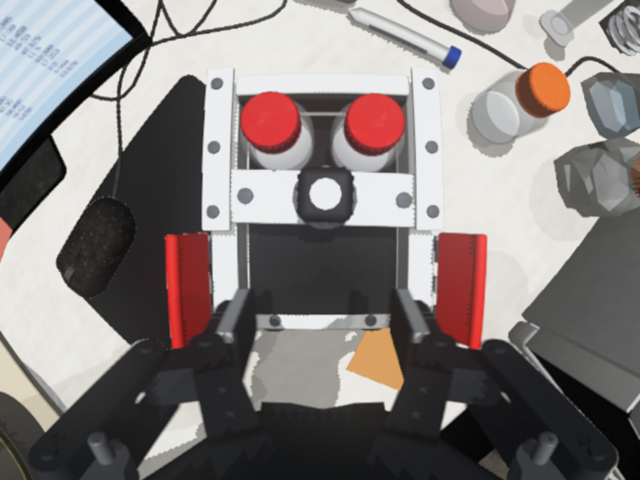

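The bar is home: knob at (325,193) → shaker x 20.5, shoulders under the lips, and both bottles are upright against the stop. Both gates still lean outwards. Next I fold the left gate.

Emit:
jog_arm --deltas '[{"gripper":1,"offset":[-0.002,-0.0145,0.001],"rotation":[0,0,0]},{"gripper":1,"offset":[-0.002,-0.0145,0.001],"rotation":[0,0,0]},{"gripper":1,"offset":[-0.003,-0.0145,0.001],"rotation":[0,0,0]},{"gripper":1,"offset":[-0.003,-0.0145,0.001],"rotation":[0,0,0]},{"gripper":1,"offset":[0,0,0],"rotation":[0,0,0]},{"gripper":1,"offset":[0,0,0],"rotation":[0,0,0]}]'

```text
clock: 14.8
position: [0.4262, -0.0718, 0.1751]
ee_rot: [0.913, 0.387, 0.121, -0.049]
ft_force: [0.2, -0.8, 0.7]
grip_width: 1.002
grasp_force: 0.0
```

```bash
python3 look.py w13; python3 knob.py w13 .146; python3 -c "
from h import *
plan(S(-38,58,122),YAW,15)"
```

```text
[-39.4  58.2 175.1] 1.0016100475148377 0.0
red [385.4  99.8] [ 355   72   61   58 2630] [ 58.   27.6 148. ]
red [483.9 108.4] [ 458   82   52   55 2105] [ 57.1 -25.2 148. ]
red [283.3 279.4] [ 267  219   34  128 3949] [-29.5  77.3 148. ]
red [547.8 272. ] [ 521  221   54  108 4999] [-28.8 -64.5 148. ]
turn [ 0.25  0.   -0.05] shift after [-0.0125 -0.0001  0.0518] t 14.85 q [ 0.77 -0.11 -0.5   2.11 -0.33  1.02 -0.34] f [ 0.2  1.2 -0.1] w 1.0
```

Emit:
jog_arm --deltas '[{"gripper":1,"offset":[-0.003,0,0.013],"rotation":[0,0,0]},{"gripper":1,"offset":[-0.003,0,0.013],"rotation":[0,0,0]},{"gripper":1,"offset":[-0.003,0,0.013],"rotation":[0,0,0]},{"gripper":1,"offset":[-0.003,0,0.013],"rotation":[0,0,0]},{"gripper":1,"offset":[0,0,0],"rotation":[0,0,0]}]'

```text
clock: 15.35
position: [0.4272, -0.0703, 0.1207]
ee_rot: [0.913, 0.387, 0.12, -0.05]
ft_force: [-0.6, 0.1, 0.4]
grip_width: 1.001
grasp_force: 0.0
```

Emit:
jog_arm --deltas '[{"gripper":1,"offset":[0,0.005,0],"rotation":[0,0,0]},{"gripper":1,"offset":[0,0.005,0],"rotation":[0,0,0]},{"gripper":1,"offset":[0,0.004,0],"rotation":[0,0,0]},{"gripper":1,"offset":[0,0.004,0],"rotation":[0,0,0]},{"gripper":1,"offset":[0,0.004,0],"rotation":[0,0,0]}]'

```text
clock: 15.85
position: [0.4438, -0.0861, 0.1225]
ee_rot: [0.913, 0.387, 0.121, -0.049]
ft_force: [-0.2, 0.0, 0.7]
grip_width: 1.001
grasp_force: 0.4
```

```bash
python3 look.py w14; python3 knob.py w14 .146
```

```text
[-37.5  35.6 122.5] 1.0012124287973854 0.3864450193941593
red [347.7  60. ] [ 304   23   88   76 5045] [ 57.3  27.2 148. ]
red [486.8  72.5] [ 450   37   73   74 3928] [ 56.6 -25.1 148. ]
red [220.9 311.1] [ 204  224   41  172 4654] [-30.2  71.3 148. ]
red [570.1 290.9] [ 532  225   75  143 8580] [-26.3 -62.4 148. ]
```

Emit:
jog_arm --deltas '[{"gripper":1,"offset":[0,0.004,0],"rotation":[0,0,0]},{"gripper":1,"offset":[0,0.004,0],"rotation":[0,0,0]},{"gripper":1,"offset":[0,0.004,0],"rotation":[0,0,0]},{"gripper":1,"offset":[0,0.004,0],"rotation":[0,0,0]},{"gripper":1,"offset":[0,0.004,0],"rotation":[0,0,0]},{"gripper":1,"offset":[0,0.003,0],"rotation":[0,0,0]}]'

```text
clock: 16.5
position: [0.4604, -0.1021, 0.1225]
ee_rot: [0.913, 0.387, 0.121, -0.049]
ft_force: [-0.5, -0.3, 0.4]
grip_width: 1.002
grasp_force: 0.3
```

```bash
python3 look.py w15; python3 knob.py w15 .146
```

```text
[-37.6  12.6 122.5] 1.0024092135141862 0.26134301209822297
knob? [364.3 162. ] 1675 [ 20.7  -1.2 146. ]
red [282.8  60. ] [ 240   22   86   77 5042] [ 57.3  26.8 148. ]
red [430.   66.2] [ 389   29   81   76 4575] [ 56.5 -25.5 148. ]
red [226.8 293.7] [ 191  224   61  159 6328] [-24.   45.8 148. ]
red [532. 289.] [ 494  225   76  136 8624] [-24.4 -65.9 148. ]
```

Emit:
jog_arm --deltas '[{"gripper":1,"offset":[0.004,-0.002,-0.015],"rotation":[0,0,0]},{"gripper":1,"offset":[0.004,0,-0.016],"rotation":[0,0,0]},{"gripper":1,"offset":[0.0044,0,-0.0164],"rotation":[0,0,0]},{"gripper":1,"offset":[0,0.01,0],"rotation":[0,0,0]},{"gripper":1,"offset":[0,0.021,0],"rotation":[0,0,0]},{"gripper":1,"offset":[0,0.021,0],"rotation":[0,0,0]},{"gripper":1,"offset":[0,0.02,0],"rotation":[0,0,0]},{"gripper":1,"offset":[0,0,0],"rotation":[0,0,0]},{"gripper":1,"offset":[0,0,0],"rotation":[0,0,0]}]'

```text
clock: 17.45
position: [0.5098, -0.1505, 0.1708]
ee_rot: [0.913, 0.387, 0.121, -0.05]
ft_force: [0.7, 0.7, 0.3]
grip_width: 0.997
grasp_force: 0.0
```

```bash
python3 look.py w16; python3 knob.py w16 .146; python3 -c "
from h import *
plan(S(-38,-60,122),YAW,15)"
```

```text
[-38.1 -56.6 170.8] 0.997429832313695 0.0
red [259.7 101.8] [ 229   73   63   59 2836] [ 56.9 -26.4 148. ]
red [159.  107.5] [ 133   80   54   57 2307] [ 57.7  26.1 148. ]
red [134.7 276.8] [ 117  222   35  116 2853] [-27.9  39.2 148. ]
red [370.1 283.2] [ 349  222   42  127 4289] [-29.3 -78.6 148. ]
turn [ 0.19  0.01 -0.05] shift after [-0.0127  0.0038  0.0474] t 17.5 q [ 0.78  0.15 -0.46  1.88 -0.2   1.02 -0.35] f [ 0.1 -1.4 -0.5] w 0.998
```

Emit:
jog_arm --deltas '[{"gripper":1,"offset":[-0.001,0.005,0],"rotation":[0,0,0]},{"gripper":1,"offset":[-0.003,0,0.012],"rotation":[0,0,0]},{"gripper":1,"offset":[-0.003,0,0.012],"rotation":[0,0,0]},{"gripper":1,"offset":[-0.003,0,0.012],"rotation":[0,0,0]},{"gripper":1,"offset":[-0.003,0,0.012],"rotation":[0,0,0]},{"gripper":1,"offset":[0,0,0],"rotation":[0,0,0]}]'

```text
clock: 18.1
position: [0.5124, -0.1537, 0.1196]
ee_rot: [0.913, 0.387, 0.12, -0.05]
ft_force: [-0.3, 0.5, 0.9]
grip_width: 1.0
grasp_force: 0.0
```

Emit:
jog_arm --deltas '[{"gripper":1,"offset":[0,-0.005,0],"rotation":[0,0,0]},{"gripper":1,"offset":[0,-0.005,0],"rotation":[0,0,0]},{"gripper":1,"offset":[0,-0.004,0],"rotation":[0,0,0]},{"gripper":1,"offset":[0,-0.004,0],"rotation":[0,0,0]},{"gripper":1,"offset":[0,-0.004,0],"rotation":[0,0,0]},{"gripper":1,"offset":[0,-0.004,0],"rotation":[0,0,0]}]'

```text
clock: 18.7
position: [0.4948, -0.136, 0.1221]
ee_rot: [0.913, 0.387, 0.121, -0.049]
ft_force: [0.9, 0.1, 0.7]
grip_width: 1.003
grasp_force: 0.4
```

Emit:
jog_arm --deltas '[{"gripper":1,"offset":[0,-0.004,0],"rotation":[0,0,0]},{"gripper":1,"offset":[0,-0.004,0],"rotation":[0,0,0]},{"gripper":1,"offset":[0,-0.004,0],"rotation":[0,0,0]},{"gripper":1,"offset":[0,-0.004,0],"rotation":[0,0,0]},{"gripper":1,"offset":[0,-0.004,0],"rotation":[0,0,0]},{"gripper":1,"offset":[0,-0.003,0],"rotation":[0,0,0]}]'

```text
clock: 19.3
position: [0.478, -0.1199, 0.1217]
ee_rot: [0.913, 0.387, 0.121, -0.049]
ft_force: [0.7, -0.8, -0.4]
grip_width: 1.002
grasp_force: 0.3
```

```bash
python3 look.py w17; python3 knob.py w17 .146; python3 -c "
from h import *
plan(S(-28,0,165),YAW,15)"
```

```text
[-38.1 -12.5 121.7] 1.0018633580770169 0.2963559015188366
knob? [288.2 160.5] 1700 [ 20.6  -0.5 146. ]
red [361.7  60.5] [ 319   23   86   77 5105] [ 56.3 -25.7 148. ]
red [213.8  62.2] [ 175   25   81   76 4638] [ 57.2  26.6 148. ]
red [166.  274.6] [ 141  223   49  119 4237] [-18.2  43.  148. ]
red [417.9 292.1] [ 394  222   61  159 6434] [-23.9 -44.5 148. ]
turn [ 0.23  0.01 -0.03] shift after [ 0.0209 -0.0122 -0.0392] t 19.35 q [ 0.77  0.12 -0.48  2.03 -0.23  0.9  -0.34] f [0.3 0.  0.6] w 0.998
```

Emit:
jog_arm --deltas '[{"gripper":1,"offset":[0.002,0.002,-0.012],"rotation":[0,0,0]},{"gripper":1,"offset":[0.006,0,-0.014],"rotation":[0,0,0]},{"gripper":1,"offset":[0.0065,-0.006,-0.013],"rotation":[0,0,0]},{"gripper":1,"offset":[0.0065,-0.008,0],"rotation":[0,0,0]},{"gripper":1,"offset":[0,0,0],"rotation":[0,0,0]},{"gripper":1,"offset":[0,0,0],"rotation":[0,0,0]}]'

```text
clock: 19.95
position: [0.4763, -0.104, 0.1645]
ee_rot: [0.913, 0.387, 0.121, -0.049]
ft_force: [0.1, 0.8, 0.3]
grip_width: 0.997
grasp_force: 0.0
```

```bash
cat > gate.py <<'E'
from h import *
import sys,pickle
n=sys.argv[1];o=pickle.load(open(n+".pkl","rb"));im=cv2.imread(f"pics/{n}.png")
hs=cv2.cvtColor(im,cv2.COLOR_BGR2HSV); m=(((hs[...,0]<6)|(hs[...,0]>174))&(hs[...,1]>150)&(hs[...,2]>40))
for s in(1,-1):
    best=[]
    for x in(-15,-25,-35):
        t=np.linspace(-.1,2,106);P=[proj("wrist",S(x,s*(72.5-38*np.cos(a)),105.5+38*np.sin(a)),o) for a in t]
        row=int(round(P[10][1])); cols=np.where(m[row,:320] if s>0 else m[row,320:])[0]+(0 if s>0 else 320)
        if len(cols):
            e=cols.max() if s>0 else cols.min(); best.append(t[np.argmin([abs(p[0]-e) for p in P])].round(2)); print(s,x,row,cols.min(),cols.max(),[round(P[k][0]) for k in(5,25,45)])
    print("gate",s,best)
E
python3 look.py w18; python3 knob.py w18 .146;python3 gate.py w18; python3 -c "
from h import *
plan(S(-28,0,140),YAW,15)"
```

```text
[-27.8  -0.2 164.5] 0.9968060208141245 0.0
knob? [324.5 197.5] 979 [ 20.5  -0.8 146. ]
red [263.4 116.2] [ 232   86   65   63 3167] [ 57.9  26.9 148. ]
red [379.2 118. ] [ 347   88   65   63 3173] [ 57.  -25.8 148. ]
red [223.9 293.6] [ 195  239   48  125 3743] [-23.2  45.5 148. ]
red [419.3 293.8] [ 400  240   49  123 3831] [-23.4 -44.6 148. ]
1 -15 265 206 239 [261, 251, 230]
1 -25 283 196 240 [262, 252, 231]
1 -35 300 215 241 [262, 252, 232]
gate 1 [np.float64(0.66), np.float64(0.64), np.float64(0.64)]
-1 -15 265 404 437 [383, 393, 415]
-1 -25 283 403 446 [383, 393, 414]
-1 -35 300 403 429 [383, 393, 413]
gate -1 [np.float64(0.62), np.float64(0.62), np.float64(0.62)]
turn [ 0.22  0.03 -0.04] shift after [-0.0062 -0.0004  0.0235] t 20.0 q [ 0.77  0.05 -0.5   2.   -0.25  0.99 -0.37] f [-0.3 -0.1  0.4] w 0.999
```

Emit:
jog_arm --deltas '[{"gripper":0.85,"offset":[0,0,0],"rotation":[0,0,0]},{"gripper":0.85,"offset":[0,0,0],"rotation":[0,0,0]},{"gripper":0.85,"offset":[-0.0022,0,0.008],"rotation":[0,0,0]},{"gripper":0.85,"offset":[-0.0022,0,0.008],"rotation":[0,0,0]},{"gripper":0.85,"offset":[-0.0011,0,0.004],"rotation":[0,0,0]},{"gripper":0.85,"offset":[-0.0011,0,0.004],"rotation":[0,0,0]},{"gripper":0.85,"offset":[-0.0011,0,0.004],"rotation":[0,0,0]},{"gripper":0.85,"offset":[-0.0011,0,0.004],"rotation":[0,0,0]},{"gripper":0.85,"offset":[-0.0011,0,0.004],"rotation":[0,0,0]}]'

```text
clock: 20.9
position: [0.4774, -0.1048, 0.1287]
ee_rot: [0.913, 0.387, 0.121, -0.049]
ft_force: [-17.3, 2.8, 38.6]
grip_width: 0.848
grasp_force: 26.3
```

Emit:
jog_arm --deltas '[{"gripper":0.85,"offset":[-0.0008,0,0.003],"rotation":[0,0,0]},{"gripper":0.85,"offset":[-0.0008,0,0.003],"rotation":[0,0,0]}]'

```text
clock: 21.1
position: [0.4797, -0.1074, 0.1234]
ee_rot: [0.913, 0.386, 0.124, -0.046]
ft_force: [8.0, -10.8, 5.2]
grip_width: 0.848
grasp_force: 6.6
```

```bash
python3 look.py w19; python3 knob.py w19 .146;python3 gate.py w19
```

```text
[-28.   -5.  123.4] 0.848471834530207 6.639796905219555
knob? [311.8 190.7] 1701 [ 20.5  -0.9 146. ]
knob? [267.2 353.8] 176 [-36.9  15.5 146. ]
red [233.8  87.6] [ 193   49   84   79 5034] [ 57.4  26.5 148. ]
red [383.   88.8] [ 341   50   85   80 5192] [ 56.5 -25.7 148. ]
red [189.8 284.5] [ 159  245   66   98 3981] [-11.6  42.1 148. ]
red [420.8 299.7] [ 393  244   73  145 5100] [-17.1 -38.5 148. ]
1 -15 277 176 223 [237, 222, 194]
1 -25 299 160 211 [237, 223, 195]
1 -35 320 163 189 [238, 224, 197]
gate 1 [np.float64(0.38), np.float64(0.6), np.float64(0.9)]
-1 -15 277 396 447 [387, 401, 429]
-1 -25 299 396 463 [387, 400, 428]
-1 -35 320 395 462 [386, 399, 427]
gate -1 [np.float64(0.3), np.float64(0.32), np.float64(0.3)]
```

Emit:
jog_arm --deltas '[{"gripper":0.85,"offset":[0.002,0,-0.008],"rotation":[0,0,0]},{"gripper":0.85,"offset":[0.004,0,-0.015],"rotation":[0,0,0]},{"gripper":0.85,"offset":[0.004,0,-0.015],"rotation":[0,0,0]},{"gripper":0.85,"offset":[0,0,0],"rotation":[0,0,0]},{"gripper":0.85,"offset":[0,0,0],"rotation":[0,0,0]}]'

```text
clock: 21.65
position: [0.4765, -0.1048, 0.1603]
ee_rot: [0.913, 0.387, 0.121, -0.049]
ft_force: [-0.7, 1.1, -0.5]
grip_width: 0.847
grasp_force: 0.0
```

```bash
python3 look.py w20; python3 knob.py w20 .146;python3 gate.py w20
```

```text
[-28.3  -0.8 160.3] 0.8472995403793768 0.0
knob? [323.  195.9] 1031 [ 20.5  -0.8 146. ]
red [260.7 112.8] [ 228   82   67   64 3271] [ 57.9  26.9 148. ]
red [379.2 114.6] [ 346   84   67   64 3316] [ 57.  -25.8 148. ]
red [223.3 283.1] [ 192  239   54  125 3255] [-18.   43.8 148. ]
red [410.7 286.8] [ 388  239   60  120 4259] [-19.7 -39.9 148. ]
1 -15 266 206 243 [259, 249, 227]
1 -25 284 194 243 [259, 249, 227]
1 -35 301 195 244 [260, 250, 228]
gate 1 [np.float64(0.52), np.float64(0.54), np.float64(0.52)]
-1 -15 265 390 432 [383, 394, 416]
-1 -25 283 389 446 [383, 393, 415]
-1 -35 301 389 445 [383, 393, 414]
gate -1 [np.float64(0.3), np.float64(0.28), np.float64(0.3)]
```

```bash
python3 -c "
from h import *
plan(S(-28,-48,142),YAW,15)"
```

```text
turn [ 0.23  0.03 -0.05] shift after [-0.0042  0.0474  0.0174] t 21.7 q [ 0.77  0.05 -0.5   2.   -0.25  0.98 -0.37] f [ 0.5 -0.1  0.6] w 0.846
```

Emit:
jog_arm --deltas '[{"gripper":0,"offset":[0,0.016,0],"rotation":[0,0,0]},{"gripper":0,"offset":[0,0.016,0],"rotation":[0,0,0]},{"gripper":0,"offset":[0,0.0154,0],"rotation":[0,0,0]},{"gripper":0,"offset":[0,0,0],"rotation":[0,0,0]},{"gripper":0,"offset":[0,0,0],"rotation":[0,0,0]},{"gripper":0,"offset":[-0.0021,0,0.0087],"rotation":[0,0,0]},{"gripper":0,"offset":[-0.0021,0,0.0087],"rotation":[0,0,0]},{"gripper":0,"offset":[-0.0008,0,0.003],"rotation":[0,0,0]},{"gripper":0,"offset":[0,0,0],"rotation":[0,0,0]},{"gripper":0,"offset":[0,0,0],"rotation":[0,0,0]}]'

```text
clock: 22.7
position: [0.5109, -0.1373, 0.1398]
ee_rot: [0.913, 0.387, 0.121, -0.049]
ft_force: [-0.4, 0.4, 0.5]
grip_width: 0.001
grasp_force: 0.0
```

```bash
python3 look.py w21; python3 gate.py w21;python3 -c "
from h import *
plan(S(-28,-48,122),YAW,15)"
```

```text
[-27.9 -48.2 139.8] 0.001005305368398293 0.0
1 -15 270 112 319 [166, 148, 122]
1 -25 289 104 305 [167, 150, 123]
1 -35 308 107 144 [168, 151, 125]
gate 1 [np.float64(-0.1), np.float64(-0.1), np.float64(0.52)]
-1 -15 272 320 348 [295, 300, 318]
-1 -25 292 340 369 [295, 300, 318]
-1 -35 312 358 368 [296, 300, 318]
gate -1 [np.float64(0.82), np.float64(1.1), np.float64(1.3)]
turn [ 0.27 -0.   -0.04] shift after [-0.0048 -0.0004  0.0174] t 22.75 q [ 0.76  0.18 -0.48  1.92 -0.19  0.95 -0.37] f [-0.8  0.  -0.8] w -0.003
```

Emit:
jog_arm --deltas '[{"gripper":0,"offset":[-0.0005,0,0.002],"rotation":[0,0,0]},{"gripper":0,"offset":[-0.0005,0,0.002],"rotation":[0,0,0]},{"gripper":0,"offset":[-0.0005,0,0.002],"rotation":[0,0,0]},{"gripper":0,"offset":[-0.0005,0,0.002],"rotation":[0,0,0]},{"gripper":0,"offset":[-0.0005,0,0.002],"rotation":[0,0,0]}]'

```text
clock: 23.25
position: [0.5111, -0.1373, 0.1293]
ee_rot: [0.913, 0.387, 0.121, -0.049]
ft_force: [-0.0, 1.4, -0.2]
grip_width: -0.002
grasp_force: 0.1
```

Emit:
jog_arm --deltas '[{"gripper":0,"offset":[-0.0005,0,0.002],"rotation":[0,0,0]},{"gripper":0,"offset":[-0.0005,0,0.002],"rotation":[0,0,0]}]'

```text
clock: 23.45
position: [0.5111, -0.1373, 0.1252]
ee_rot: [0.913, 0.387, 0.121, -0.049]
ft_force: [-0.3, -0.5, 0.7]
grip_width: -0.002
grasp_force: 0.2
```

Emit:
jog_arm --deltas '[{"gripper":0,"offset":[-0.0003,0,0.001],"rotation":[0,0,0]}]'

```text
clock: 23.55
position: [0.511, -0.1372, 0.1241]
ee_rot: [0.913, 0.387, 0.121, -0.049]
ft_force: [-0.5, -0.9, 0.4]
grip_width: 0.001
grasp_force: 0.2
```

Emit:
jog_arm --deltas '[{"gripper":0,"offset":[-0.0003,0,0.001],"rotation":[0,0,0]},{"gripper":0,"offset":[-0.0003,0,0.001],"rotation":[0,0,0]}]'

```text
clock: 23.75
position: [0.5111, -0.1373, 0.1222]
ee_rot: [0.913, 0.387, 0.121, -0.049]
ft_force: [-0.1, -0.1, 1.3]
grip_width: -0.001
grasp_force: 0.2
```

Emit:
jog_arm --deltas '[{"gripper":0,"offset":[-0.0003,0,0.001],"rotation":[0,0,0]},{"gripper":0,"offset":[0,0,0],"rotation":[0,0,0]}]'

```text
clock: 23.95
position: [0.5111, -0.1373, 0.1212]
ee_rot: [0.913, 0.387, 0.121, -0.049]
ft_force: [-0.5, 0.2, 1.2]
grip_width: -0.0
grasp_force: 0.6
```

Emit:
jog_arm --deltas '[{"gripper":0,"offset":[-0.0003,0,0.001],"rotation":[0,0,0]},{"gripper":0,"offset":[0,0,0],"rotation":[0,0,0]}]'

```text
clock: 24.15
position: [0.5112, -0.1374, 0.1209]
ee_rot: [0.913, 0.387, 0.121, -0.049]
ft_force: [-4.8, 2.0, 9.3]
grip_width: -0.003
grasp_force: 4.6
```

Emit:
jog_arm --deltas '[{"gripper":0,"offset":[-0.0002,0,0.0007],"rotation":[0,0,0]},{"gripper":0,"offset":[0,0,0],"rotation":[0,0,0]}]'

```text
clock: 24.35
position: [0.5113, -0.1374, 0.1206]
ee_rot: [0.913, 0.387, 0.121, -0.049]
ft_force: [-6.7, 1.2, 15.3]
grip_width: 0.003
grasp_force: 7.6
```

Emit:
jog_arm --deltas '[{"gripper":0,"offset":[0.002,0,-0.008],"rotation":[0,0,0]},{"gripper":0,"offset":[0.0045,0,-0.016],"rotation":[0,0,0]},{"gripper":0,"offset":[0.0025,0,-0.01],"rotation":[0,0,0]},{"gripper":0,"offset":[0,-0.024,0],"rotation":[0,0,0]},{"gripper":0,"offset":[0,-0.024,0],"rotation":[0,0,0]},{"gripper":0,"offset":[0,0,0],"rotation":[0,0,0]}]'

```text
clock: 24.95
position: [0.4748, -0.1023, 0.1543]
ee_rot: [0.912, 0.388, 0.12, -0.049]
ft_force: [-0.2, -0.3, 0.0]
grip_width: 0.001
grasp_force: 0.0
```

```bash
python3 look.py w22; python3 gate.py w22;python3 -c "
from h import *
plan(S(-28,50,150),YAW,15)"
```

```text
[-27.7   2.  154.3] 0.0011389145910295643 0.0
1 -15 268 208 247 [263, 252, 230]
1 -25 287 196 247 [263, 252, 230]
1 -35 305 197 248 [263, 253, 231]
gate 1 [np.float64(0.5), np.float64(0.52), np.float64(0.52)]
-1 -15 268 392 436 [391, 402, 425]
-1 -25 287 391 454 [390, 401, 424]
-1 -35 305 390 453 [390, 400, 423]
gate -1 [np.float64(0.1), np.float64(0.06), np.float64(0.04)]
turn [0.29 0.04 0.01] shift after [-0.0013 -0.0496  0.0044] t 25.0 q [ 0.77  0.05 -0.5   2.01 -0.24  0.97 -0.37] f [ 1.2 -0.2 -0.9] w -0.002
```

Emit:
jog_arm --deltas '[{"gripper":0,"offset":[0,-0.017,0],"rotation":[0.2,0,0]},{"gripper":0,"offset":[0,-0.016,0],"rotation":[0,0,0]},{"gripper":0,"offset":[0,-0.015,0],"rotation":[0,0,0]},{"gripper":0,"offset":[-0.0013,0,0.0044],"rotation":[0,0,0]},{"gripper":0,"offset":[0,0,0],"rotation":[0,0,0]},{"gripper":0,"offset":[0,0,0],"rotation":[0,0,0]}]'

```text
clock: 25.6
position: [0.4424, -0.0714, 0.1497]
ee_rot: [0.913, 0.387, 0.12, -0.051]
ft_force: [0.6, -0.8, 0.1]
grip_width: 0.003
grasp_force: 0.0
```

Emit:
jog_arm --deltas '[{"gripper":0,"offset":[-0.0008,0,0.003],"rotation":[0,0,0]},{"gripper":0,"offset":[-0.0008,0,0.003],"rotation":[0,0,0]},{"gripper":0,"offset":[-0.0005,0,0.002],"rotation":[0,0,0]},{"gripper":0,"offset":[-0.0005,0,0.002],"rotation":[0,0,0]},{"gripper":0,"offset":[-0.0005,0,0.002],"rotation":[0,0,0]},{"gripper":0,"offset":[-0.0005,0,0.002],"rotation":[0,0,0]}]'

```text
clock: 26.2
position: [0.442, -0.0707, 0.1352]
ee_rot: [0.913, 0.387, 0.12, -0.051]
ft_force: [0.5, -1.1, 0.1]
grip_width: -0.0
grasp_force: 0.3
```

Emit:
jog_arm --deltas '[{"gripper":0,"offset":[-0.0005,0,0.002],"rotation":[0,0,0]},{"gripper":0,"offset":[-0.0005,0,0.002],"rotation":[0,0,0]},{"gripper":0,"offset":[-0.0005,0,0.002],"rotation":[0,0,0]}]'

```text
clock: 26.5
position: [0.4419, -0.0705, 0.1289]
ee_rot: [0.913, 0.387, 0.12, -0.051]
ft_force: [0.0, 0.0, -0.0]
grip_width: -0.002
grasp_force: 0.1
```

```bash
python3 -c "
from h import *
plan(S(-28,50,121.5),YAW,15);print(toS(manip.get_obs()['position']))"
```

```text
turn [ 0.05  0.01 -0.05] shift after [-0.0022 -0.0022  0.007 ] t 26.5 q [ 0.76 -0.01 -0.53  2.13 -0.29  0.9  -0.37] f [ 0.  0. -0.] w -0.002
[-27.65646274  47.83612398 128.88063746]
```

Emit:
jog_arm --deltas '[{"gripper":0,"offset":[-0.0005,0,0.002],"rotation":[0,0,0]},{"gripper":0,"offset":[-0.0005,0,0.002],"rotation":[0,0,0]},{"gripper":0,"offset":[-0.0005,0,0.002],"rotation":[0,0,0]},{"gripper":0,"offset":[0,0,0],"rotation":[0,0,0]}]'

```text
clock: 26.9
position: [0.4418, -0.0704, 0.1226]
ee_rot: [0.913, 0.387, 0.12, -0.051]
ft_force: [-0.2, -0.5, -0.2]
grip_width: -0.003
grasp_force: 0.0
```

Emit:
jog_arm --deltas '[{"gripper":0,"offset":[-0.0003,0,0.001],"rotation":[0,0,0]},{"gripper":0,"offset":[-0.0003,0,0.001],"rotation":[0,0,0]},{"gripper":0,"offset":[0,0,0],"rotation":[0,0,0]}]'

```text
clock: 27.2
position: [0.4421, -0.0705, 0.121]
ee_rot: [0.913, 0.387, 0.12, -0.051]
ft_force: [-2.1, 0.2, 4.8]
grip_width: 0.003
grasp_force: 1.9
```

Emit:
jog_arm --deltas '[{"gripper":0,"offset":[-0.0003,0,0.001],"rotation":[0,0,0]},{"gripper":0,"offset":[0,0,0],"rotation":[0,0,0]}]'

```text
clock: 27.4
position: [0.4423, -0.0706, 0.1207]
ee_rot: [0.913, 0.387, 0.12, -0.05]
ft_force: [-5.4, 0.7, 13.2]
grip_width: 0.0
grasp_force: 6.9
```

Same firm stop as on the right. I lift off and check.

Emit:
jog_arm --deltas '[{"gripper":0,"offset":[-0.0001,0,0.0004],"rotation":[0,0,0]},{"gripper":0,"offset":[0.002,0,-0.008],"rotation":[0,0,0]},{"gripper":0,"offset":[0.005,0,-0.018],"rotation":[0,0,0]},{"gripper":0,"offset":[0.006,0.01,-0.022],"rotation":[0,0,0]},{"gripper":0,"offset":[-0.01,0.02,-0.02],"rotation":[0,0,0]},{"gripper":0,"offset":[-0.01,0.02,-0.02],"rotation":[0,0,0]},{"gripper":0,"offset":[0,0,0],"rotation":[0,0,0]},{"gripper":0,"offset":[0,0,0],"rotation":[0,0,0]}]'

```text
clock: 28.2
position: [0.4573, -0.1266, 0.2026]
ee_rot: [0.913, 0.387, 0.12, -0.051]
ft_force: [0.6, 0.1, -0.4]
grip_width: 0.001
grasp_force: 0.0
```

```bash
python3 look.py w23; python3 knob.py w23 .146; python3 gate.py w23
python3 - <<'E'
from h import *
im0=cv2.imread("pics/top0.png")
im=imaging.camera("top");hs=cv2.cvtColor(im,cv2.COLOR_BGR2HSV)
m=((hs[...,0]<6)|(hs[...,0]>174))&(hs[...,1]>150)&(hs[...,2]>60)
n,l,s,c=cv2.connectedComponentsWithStats(m.astype(np.uint8))
for i in range(1,n):
    if s[i,4]>40:print(c[i].round(1),s[i],toS(onz("top",*c[i],.109)).round(1))
im=imaging.camera("side");cv2.imwrite("pics/s23.png",im);d=cv2.absdiff(im,cv2.imread("pics/side0.png")).max(2)
print("side diff bystander region", (d[240:,180:]>40).sum())
E
```

```text
[-57.3  -2.2 202.6] 0.0011616981515180243 0.0
knob? [320.  148.1] 625 [ 20.7  -0.5 146. ]
red [271.   85.3] [ 246   62   52   48 1910] [ 57.9  27.4 148. ]
red [364.4  86.3] [ 339   63   52   48 1922] [ 57.  -25.8 148. ]
red [243.7 240.2] [ 213  191   55  100 4440] [-30.3  41.8 148. ]
red [394.4 239.7] [ 371  190   54  101 4460] [-30.2 -41.6 148. ]
1 -15 213 231 266 [268, 259, 242]
1 -25 228 213 267 [268, 260, 242]
1 -35 244 215 267 [268, 260, 242]
gate 1 [np.float64(0.14), np.float64(0.06), np.float64(0.08)]
-1 -15 213 372 408 [372, 380, 397]
-1 -25 228 372 424 [372, 380, 397]
-1 -35 244 371 424 [372, 379, 397]
gate -1 [np.float64(0.04), np.float64(0.04), np.float64(-0.1)]
[390.4   4.1] [384   0  14   9 106] [ 358.4 -567.9  109. ]
[285.8 130.2] [280 124  12  12  95] [ 316.1 -193.5  109. ]
[314.7 264.2] [308 257  14  15 164] [ 61.5 -29.1 109. ]
[351.6 287.5] [337 272  33  30 419] [-29.9 -49.7 109. ]
[296.1 282.1] [290 275  14  15 158] [ 62.3  26.3 109. ]
[318.9 320.9] [302 305  33  34 445] [-30.6  50.3 109. ]
side diff bystander region 208
```

```bash
python3 -c "
from workcell import workorder
print(workorder.hand_in())"
```

```text
the job is handed in; nothing more can be done
None
```

The bar is home against both upright bottles (measured at shaker x about 20.6 mm against a target of 20), both red gates are folded flat on the rails, and the job is handed in at about 28 s; the one rough moment was a brief 39 N wrist-force spike while pressing the gates, after which I found nothing displaced.

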